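# Take a slide-lid off its box and load it in the engraving jig

## Robot

A 6-joint arm with a two-finger parallel gripper is mounted at the origin on the work surface. World frame = base frame: x ahead of the robot, y to its left, z up, the work surface at z = 0. Lengths are in m, angles in rad, forces in N, time in s.
With the tool pointing down it reaches from about 0.35 to 0.775 m from the base axis. Payload 7.3 kg.
Tool frame: the origin (TCP) lies at the very end of the fingers, on their centre line; the grasp point (between the pads) lies 19 mm behind it; x points along the fingers, y is the direction in which the jaws open and shut, and the axes are right-handed (so a half turn about x gives the same grasp; the last joint's range is limited). The gripper opens to 92 mm and grips with 3 to 60 N. Pads are 19 mm wide; open, the fingers measure 130 mm over their backs; the gripper's body (75 mm by 190 mm) begins 47 mm behind the grasp point.
Start: joints at [-1.282, 0.342, 1.524, -0, 1.275, -0.146], TCP at [0.221, -0.476, 0.227] pointing down, gripper open.
Joint ranges: [-2.53, 2.53], [-0.77, 2.02], [0.04, 2.7], [-1, 4.14], [0.28, 2.66], [-3.11, 3.11]. Speed limits (rad/s): [2.57, 2.57, 3.14, 3.14, 3.14, 3.14].

## Interface

Orientations are given as [roll, pitch, yaw] about the fixed x, y, z axes, in that order (R = Rz(yaw) Ry(pitch) Rx(roll)).
In Python, from cell import observe, vision, job gives the robot as it stands.
- The arm moves only by the tool send_rows, never from a script. Its argument "motion" is a list of rows, each an object with "hand": the opening, from -1 (shut) to 1 (fully open), so that 0 is half open; "slide": the shift along the tool's x, y, z in mm, a list of three; "spin": the turn about the tool's x in rad. In form: [{"hand": hand, "slide": [tx, ty, tz], "spin": spin}, ...]. A call has 1 to 8 rows; each row shifts and turns the pose as measured when the row begins, along the tool's axes as they then stand; what a row does not reach is not made up. A row lasts 1/10 s, in which the tool goes at most 50 mm and 8.59 degrees, less where a joint would pass 70% of its speed; a pose out of reach is approached as far as the arm can. A call with a gripper value outside its range is refused whole. The fingers move at their own pace and stop on an object; "grip_force" is the grip in N (left out, the last holds). Time passes only in rows, so rows that do not move let the fingers close. It gives the time, the measured TCP pose, the force and the opening at its end, in the units of the state.
- observe(): the state, without advancing time (a new reading comes with each control period).
- vision.read_camera(name): name is "side" or "top"; returns a dict with "pixels" (480x640x3 uint8, blue, green, red), "range_z" (480x640 float32, m along the optical axis (not along the pixel's ray), 0 where there is no reading), "fx", "fy", "cx", "cy" (pixels), "distortion" ([k1, k2, p1, p2, k3] as OpenCV has them; the pictures are not rectified), "world_from_camera" (4x4, takes a point from camera to world coordinates). Camera axes: x right, y down, z forward; pixel columns grow to the right and rows downward; lengths in m; the calibration is good to about 2 mm. A picture is of the moment at which its call begins.
- job.hand_in(): hands the job in, once; it reports no verdict.
Trained networks look in a picture, given as the dict that the camera call returned (one of the last four; its "shot" number tells which), for a name from the list of things; names that differ only in an ending like _2 or _b are one class to them, and where a whole thing is asked for, a point or a joint stands for the part that bears it (a point fixed in the world has none). Each returns a list of dicts, best first, with "conf" (0 to 1); they miss things now and then, are a little off and sometimes report something else, mostly with a low value. They report only what shows in the picture. A call takes as long as a camera call. They do not tell look-alikes from the thing itself.
- vision.search_frame(picture, thing): "uv" ([column, row] in pixels, amid what is visible of it).
- vision.cut_out(picture, thing): "mask" (480x640 bool, what is visible of it) and "uv" ([column, row] in pixels, amid what is visible of it).
The state is a dict: "time": time; "qpos": joint angles; "qvel": joint speeds; "joint_efforts": joint torques, N m; "tool_pos": TCP position; "tool_rot": TCP orientation; "contact_force": force on the tool from outside, world axes, zero at the start; "torque": the same for the moment, N m; "opening": finger opening in m.
Only numpy, scipy, OpenCV 4.12 (cv2) and the standard library are available. Lean on these libraries where they do the work, as an engineer would, in place of code of your own. Each camera call takes 0.05 s, during which the arm holds its last target.

## Task

The plywood box on the sloping stand has a sliding lid whose low end sits behind a lip: by its batten handle, lift that end over the lip without forcing it and slide the lid out of its grooves. Lower it, still in the grip, onto the engraving jig's plate and leave it there flat, batten up and on the side away from the back stop, snug against both the back stop and the side stop, ready to be engraved. Let go of it and leave everything else on the table undisturbed.

Things in the scene. Friction and masses are not known exactly. Their poses are not given: they have to be found in the camera images.
- lid_handle (a point): Centre of the lid's handle: a wooden batten standing across the panel, 12 mm thick (x), 84 mm long (y), rising 34 mm from the panel's top; this point is half-way up it (23 mm above the lid's underside), 30 mm from the lid's front end. Axes as lid.
- lid_mid (a point): Centre of the lid's panel (half-way through its 6 mm), axes as lid. The batten's middle plane is 50 mm from here towards -x.
- lid_front (a point): Middle of the lower edge of the lid's front (lip) end: 80 mm from the panel's centre towards -x, on the underside.
- lid: The loose plywood lid: panel 160 (x) x 100 (y) x 6 mm (z) with a batten handle, 0.08 to 0.17 kg. Origin at the centre of its underside. x along the sliding direction from the front (lip) end to the far end, y across, z out of the panel's top. It slides out towards its -x.
- box: Plywood box fixed on a sloping stand, 184 x 131 x 60 mm, leaning so that its lid slopes 27 degrees down to the lip end, roughly towards the robot. Origin on the table below the lid's centre, x level towards the high end, z up. The lid moves freely, with under 5 N; over 50 N on the box would split the wood. The space above it and before its lip end is open.
- box_seat (a point): Middle of the plane on which the lid rests, 130 mm above the table; the closed lid's underside centre is here within 3 mm. Axes lean with the box: x up the slope, y across, z out of the lid (27 degrees from vertical). Side walls at y = +-52 mm rise 10 mm above this plane; the far end is closed at x = 84. The lid slides out towards -x, down the slope.
- box_front (a point): Middle of the lip's inner face, at the height of the seat plane, axes as box_seat (84 mm from it). The lip is a board across the box's low end, 8 mm thick in x. It is one frame with the groove strips, screwed on at a height that differs from box to box and must be seen or felt: the lip's top is 4 to 11 mm above the seat plane. It does not move.
- box_strips (a point): Seat-plane point midway between the near ends of the two groove strips, axes as box_seat (20 mm from it). Strips cover the lid's side edges (|y| above 40 mm) over box_seat x = -20 to 92 mm, undersides 6 mm higher than the lip's top. Raised at its front, the lid pivots on its far lower edge and binds under the strips 2 to 7 mm after clearing the lip; slid 100 mm it is clear of them.
- jig: Fixed aluminium engraving jig: plate 220 (x) x 150 (y) x 12 mm on the table, with two dark steel stop strips standing 12 mm above the plate: a back stop along its far (+x) edge and a side stop along its left (+y) edge. Origin on the table under it; z up.
- jig_seat (a point): Where the lid's panel centre (lid_mid) must lie: 15 mm above the table (3 mm above the plate), jig axes. The lid's far end then touches the back stop (face 80 mm from here in +x), its long edge the side stop (face 50 mm in +y); lid x parallel to jig x, batten towards -x. The -x and -y sides are open.
- cleaner: Bystander: white plastic bottle, 36 mm across, 100 mm tall, standing between the box and the jig. Origin under its centre. Leave alone.
- tape: Bystander: cardboard-coloured roll (ring), 90 mm across, 24 mm tall, lying nearest the robot. Origin under its centre. Leave alone.
- driver: Bystander: screwdriver lying on the table near the robot. Origin under its centre. Leave alone.
- bin: Bystander: open orange stock bin 150 x 100 x 70 mm, left edge of the work area. Origin under its centre. Leave alone.
- jar: Bystander: clear jar 60 mm across, 80 mm tall, near left. Origin under its centre. Leave alone.
- blanks: Bystander: stack of pale acrylic blanks, 120 x 90 x 30 mm, far right. Origin under its centre. Leave alone.
- mug: Bystander: white mug 76 mm across, 90 mm tall, near right. Origin under its centre. Leave alone.
Not all that is in view belongs to the job. What is shaped like the lid but blue, red or yellow is not meant.

How it is judged:
On the way, in this order (a step that is already met when the one before it is completed fails the run):
1. the lid's low end is raised over the lip: it stands above the lip while the lid's far part is still in the grooves (z of lid_front in the frame of box_seat between 0.0035 and 0.035 m and x of lid_front in the frame of box_seat between -0.14 and -0.093 m), for 0.05 s.
2. the lid has been slid out along the grooves (x of lid_front in the frame of box_seat below -0.17 m and y of lid_front in the frame of box_seat between -0.03 and 0.03 m).
3. the lid is lowered onto the jig's plate while still held (contact force between the fingers and lid above 1 N and z of lid_mid in the frame of jig_seat between -0.005 and 0.005 m and x of lid_mid in the frame of jig_seat between -0.06 and 0.02 m and y of lid_mid in the frame of jig_seat between -0.06 and 0.02 m), for 0.1 s.
At the end, for the whole second after the job is handed in: The lid lies flat on the jig's plate (within 3 mm of height and 3 degrees), batten up and away from the back stop, within 3 mm of touching both the back stop and the side stop and parallel to them within 3.4 degrees, at rest and released (x of lid_mid in the frame of jig_seat between -0.003 and 0.003 m and y of lid_mid in the frame of jig_seat between -0.003 and 0.003 m and z of lid_mid in the frame of jig_seat between -0.003 and 0.003 m and angle between the x axis of lid_mid and the x axis of jig_seat, either way round below 0.06 rad and angle between lid_mid's own z axis and vertical below 0.05 rad and x of lid_handle in the frame of jig_seat below -0.03 m and linear speed of lid below 0.01 m/s and contact force between the fingers and lid below 0.1 N).
It fails at once if the lid is forced: pressed on the box with more than 50 N (contact force between lid and box above 50 N).
It fails at once if a bystander is moved more than 20 mm (distance of any of cleaner, tape, driver, bin, jar, blanks, mug from where it was at the start of the episode above 0.02 m).
It also fails if it takes over 51 s, if anything falls off the work surface, if the arm or the gripper's body presses on something with over 40 N, if the wrist force passes 120 N, or if a joint passes its speed limit or range.

## Working session

There is one attempt and no reset: what is moved stays moved. The work goes in short steps, Python scripts to look and compute and a tool call to move; the robot and the scene stay as the last step left them, time stands still between calls to the robot, and variables do not carry over. Pictures are saved under pics/ and viewed, and the job is handed in when it is done.

Besides the shell and the picture viewer there is one more tool, called after "Call:" by a JSON object that holds its "api" and its "payload", one argument or row to a line. send_rows: Moves the arm, as the interface text tells. Its arguments: {"type":"object","properties":{"motion":{"type":"array","items":{"type":"object","properties":{"hand":{"type":"number"},"slide":{"type":"array","items":{"type":"number"}},"spin":{"type":"number"}}}},"grip_force":{"type":"number"}},"required":["motion"]}

```bash
ls; mkdir -p pics
python3 - <<'E'
from cell import observe, vision, job
import cv2,pickle
print(observe())
for n in("side","top"):
    p=vision.read_camera(n); cv2.imwrite(f"pics/{n}0.png",p["pixels"]); pickle.dump(p,open(f"{n}0.pkl","wb"))
    print(n,p["fx"],p["fy"],p["cx"],p["cy"],p["distortion"],p["world_from_camera"],p.keys())
E
```

```text
pics
{'time': 0.0, 'qpos': array([-1.28196955e+00,  3.42712025e-01,  1.52503929e+00,  4.75221401e-06,
        1.27542244e+00, -1.45996700e-01]), 'qvel': array([-0.00095192, -0.00036728,  0.00106085,  0.00066612, -0.00022741,
        0.00069761]), 'joint_efforts': array([ 7.91215480e-04, -4.31245673e+01, -2.44217294e+01,  7.18318066e-02,
        5.59844601e-02, -1.25482152e-04]), 'tool_pos': array([ 0.22105706, -0.47572302,  0.22604276]), 'tool_rot': array([-1.71966711,  1.56921522,  1.85674764]), 'contact_force': array([ 0.59091132, -1.2529965 ,  0.39066983]), 'torque': array([ 0.02935122, -0.00412522,  0.04082762]), 'opening': 0.0918863051445479}
side 570.2711143153427 570.2711143153427 320.3040571139841 244.66366403370753 [-0.04890687  0.          0.          0.          0.        ] [[ 0.99848621 -0.04896941  0.02504578  0.4639335 ]
 [-0.05372454 -0.77070996  0.63491719 -0.81542328]
 [-0.01178848 -0.63530163 -0.77217412  1.24712858]
 [ 0.          0.          0.          1.        ]] dict_keys(['pixels', 'range_z', 'fx', 'fy', 'cx', 'cy', 'distortion', 'world_from_camera', 'shot'])
top 509.5092839193777 509.5092839193777 317.6059484508753 238.37643695488697 [-0.07853583  0.          0.          0.          0.        ] [[-0.01958409 -0.98780165  0.15448095  0.3040501 ]
 [-0.99977306  0.01805253 -0.01131094  0.10770415]
 [ 0.00838419 -0.15466741 -0.98793102  1.37563924]
 [ 0.          0.          0.          1.        ]] dict_keys(['pixels', 'range_z', 'fx', 'fy', 'cx', 'cy', 'distortion', 'world_from_camera', 'shot'])
```

View pics/top0.png

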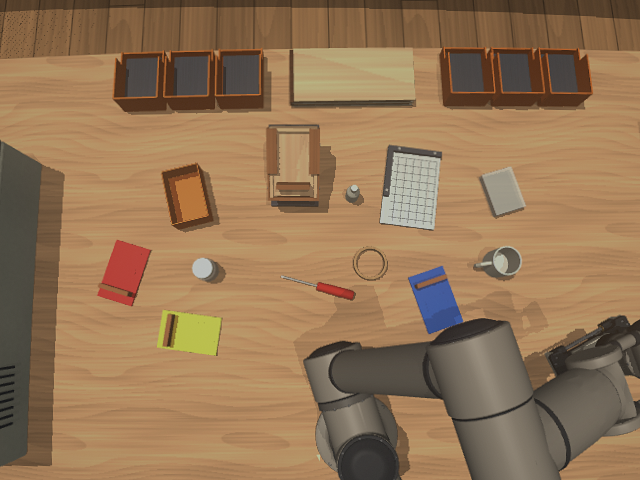

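View pics/side0.png

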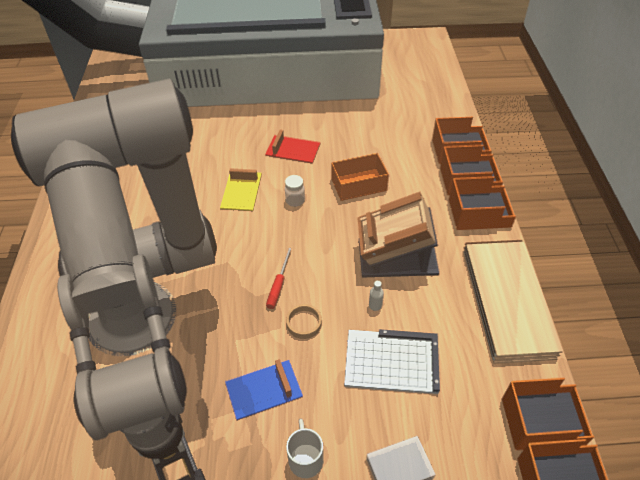

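The lid is the plain plywood one on the box, at about (293,165) in the top view. The jig is the gridded plate at (410,187) with dark stops. The red, yellow and blue panels are decoys. Next I'll measure.

```bash
cat > h.py <<'E'
import numpy as np,cv2
def cloud(p):
    K=np.array([[p["fx"],0,p["cx"]],[0,p["fy"],p["cy"]],[0,0,1.]])
    u,v=np.meshgrid(np.arange(640.),np.arange(480.))
    n=cv2.undistortPoints(np.stack([u.ravel(),v.ravel()],1)[:,None],K,np.array(p["distortion"]))[:,0].reshape(480,640,2)
    z=p["range_z"]; c=np.dstack([n*z[...,None],z]); T=p["world_from_camera"]
    w=c@T[:3,:3].T+T[:3,3]; w[z==0]=np.nan
    return w
def proj(p,X):
    K=np.array([[p["fx"],0,p["cx"]],[0,p["fy"],p["cy"]],[0,0,1.]])
    M=np.linalg.inv(p["world_from_camera"]); r,_=cv2.Rodrigues(M[:3,:3])
    return cv2.projectPoints(np.atleast_2d(np.float64(X)),r,M[:3,3],K,np.array(p["distortion"]))[0][:,0]
E
python3 - <<'E'
from cell import observe, vision, job
import cv2,pickle
from h import *
np.set_printoptions(precision=4,suppress=True)
for n in("side","top"):
    p=vision.read_camera(n); pickle.dump(p,open(f"{n}1.pkl","wb"))
    w=cloud(p); masks={}
    for t in["lid","lid_handle","box","jig","cleaner","tape","driver","bin","jar","blanks","mug","jig_seat"]:
        try:
            for r in vision.cut_out(p,t)[:3]:
                q=w[r["mask"]]; masks.setdefault(t,[]).append(r["mask"])
                print(n,t,round(r["conf"],2),np.round(r["uv"]),r["mask"].sum(),np.nanmedian(q,0),np.nanpercentile(q,2,axis=0),np.nanpercentile(q,98,axis=0))
        except Exception as e: print(n,t,e)
    pickle.dump(masks,open(f"{n}m.pkl","wb"))
    x0,y0=(345,180) if n=="side" else (255,110)
    cv2.imwrite(f"pics/{n}box.png",cv2.resize(p["pixels"][y0:y0+110,x0:x0+110],None,fx=5,fy=5,interpolation=cv2.INTER_CUBIC))
    x0,y0=(335,315) if n=="side" else (365,130)
    cv2.imwrite(f"pics/{n}jig.png",cv2.resize(p["pixels"][y0:y0+110,x0:x0+110],None,fx=5,fy=5,interpolation=cv2.INTER_CUBIC))
E
```

```text
side lid 0.85 [240. 189.] 1319 [0.2745 0.4373 0.0089] [0.2221 0.3586 0.0016] [0.3245 0.4951 0.0438]
side lid 0.59 [291. 146.] 1023 [0.4336 0.6149 0.0089] [0.358  0.559  0.0021] [0.5121 0.672  0.0438]
side lid 0.57 [390. 221.] 1448 [0.6836 0.1562 0.1409] [0.6215 0.1094 0.1015] [0.758  0.1989 0.1726]
side lid_handle 0.85 [262. 386.] 2780 [ 0.3489 -0.2258  0.0067] [ 0.2703 -0.2829  0.0004] [ 0.4268 -0.1643  0.0414]
side lid_handle 0.8 [290. 147.] 1111 [0.433  0.6147 0.0086] [0.3576 0.5591 0.0007] [0.5153 0.6768 0.0441]
side lid_handle 0.79 [391. 221.] 1530 [0.6818 0.1566 0.1406] [0.6189 0.1094 0.0997] [0.7596 0.2    0.1729]
side box 0.72 [404. 250.] 3962 [0.718  0.0952 0.1025] [0.6089 0.0828 0.0057] [0.8126 0.2106 0.188 ]
side jig 0.77 [392. 362.] 5472 [ 0.6585 -0.1733  0.0129] [ 0.55   -0.2498  0.0053] [ 0.7602 -0.0939  0.0273]
side jig 0.55 [389. 221.] 1464 [0.682  0.1567 0.1405] [0.6197 0.1093 0.1011] [0.7579 0.1995 0.1722]
side jig 0.47 [299. 310.] 518 [ 0.4411 -0.0473  0.0201] [ 0.4065 -0.0923 -0.0014] [ 0.4887 -0.0047  0.0297]
side tape 0.95 [300. 308.] 614 [ 0.4503 -0.0471  0.018
[... 2176 characters left out ...]
485 [0.6408 0.4503 0.0079] [ 0.5559  0.3825 -0.0006] [0.7132 0.5027 0.0734]
top jar 0.81 [206. 266.] 470 [0.4328 0.3832 0.0798] [0.4091 0.3625 0.019 ] [0.4607 0.4131 0.086 ]
top blanks 0.6 [411. 188.] 4257 [ 0.6536 -0.1668  0.0137] [ 0.5488 -0.2418  0.007 ] [ 0.7607 -0.0893  0.0278]
top mug 0.73 [294. 165.] 2193 [0.6837 0.1526 0.1416] [0.6187 0.1095 0.1006] [0.7577 0.1976 0.1721]
top mug 0.6 [501. 263.] 997 [ 0.4395 -0.4015  0.0464] [ 0.4046 -0.4289  0.0008] [ 0.4731 -0.3277  0.0929]
top mug 0.37 [275. 160.] 1899 [0.6919 0.1553 0.1511] [0.6047 0.0884 0.0083] [0.7935 0.2169 0.1911]
top jig_seat 0.89 [412. 189.] 4448 [ 0.6544 -0.1666  0.0136] [ 0.5466 -0.2443  0.0023] [ 0.7644 -0.0886  0.0279]
```

View pics/topbox.png

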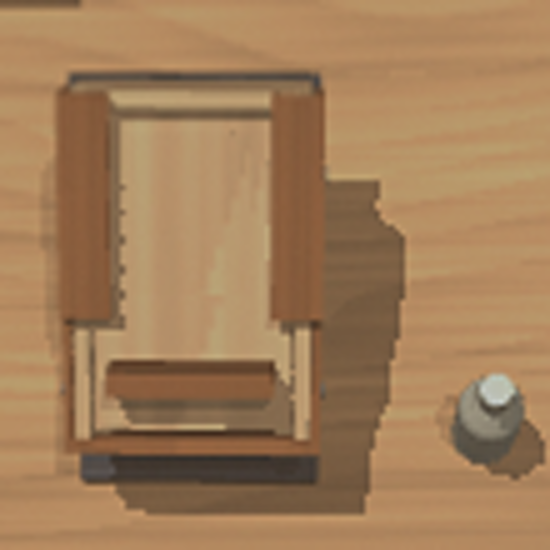

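View pics/sidebox.png

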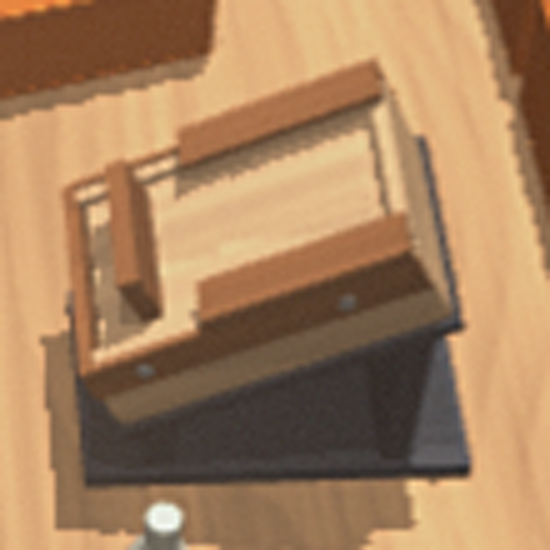

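View pics/topjig.png

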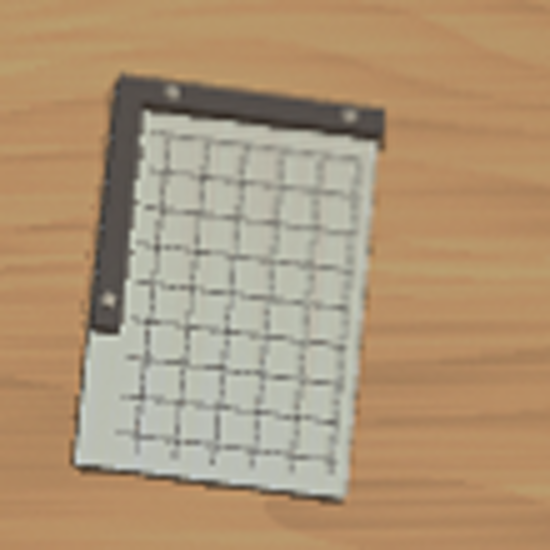

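The enlarged top crop shows the bare plywood lid, with its batten at crop (190,380) and the lip at crop (190,445), near the robot. That is the lid meant. The jig crop shows the back stop along the top and the side stop on the left, both dark. Next I'll fit poses.

```bash
cat > fit.py <<'E'
import pickle
from h import *
from scipy.optimize import least_squares
np.set_printoptions(precision=4,suppress=True)
P={n:pickle.load(open(f"{n}1.pkl","rb")) for n in("top","side")}
W={n:cloud(P[n]) for n in P}
def Rseat(yaw,t=np.radians(27)):
    c,s=np.cos(t),np.sin(t)
    Rz=np.array([[np.cos(yaw),-np.sin(yaw),0],[np.sin(yaw),np.cos(yaw),0],[0,0,1]])
    return Rz@np.array([[c,0,-s],[0,1,0],[s,0,c]])
if __name__=="__main__":
  for n in P:
    w=W[n].reshape(-1,3); ok=(w[:,0]>.58)&(w[:,0]<.84)&(w[:,1]>.06)&(w[:,1]<.24)&(w[:,2]>.02); q=w[ok]
    # panel fit: ransac-ish from lid mask
    m=pickle.load(open(f"{n}m.pkl","rb"))["lid"][2]; l=W[n][m]; l=l[~np.isnan(l[:,0])]
    for i in range(15):
        c=np.median(l,0) if i==0 else l.mean(0); u=np.linalg.svd(l-l.mean(0))[2][2]; u*=np.sign(u[2]); d=(l-l.mean(0))@u
        l=l[abs(d-np.median(d))<max(.0025,.02*.7**i)]
    print(n,"panel normal",u,"tilt",np.degrees(np.arccos(u[2])),"yaw",np.degrees(np.arctan2(-u[1],-u[0])),"resid",d.std(),len(l),"center",l.mean(0))
    # yaw from plan minAreaRect of whole box above 0.1
    h=q[q[:,2]>.09]; r=cv2.minAreaRect((h[:,:2]*1000).astype(np.float32)); print("plan rect",r)
E
python3 fit.py
```

```text
top panel normal [-0.4511  0.0072  0.8924] tilt 26.81820577014987 yaw -0.9199374953393974 resid 0.001344189623247467 1273 center [0.6929 0.1523 0.1398]
plan rect ((700.422607421875, 152.81973266601562), (133.6999053955078, 196.5385284423828), 89.14429473876953)
side panel normal [-0.4568  0.0169  0.8894] tilt 27.19885230663905 yaw -2.1237851301840776 resid 0.001314715092398301 875 center [0.695  0.1585 0.1402]
plan rect ((702.9017333984375, 150.34274291992188), (141.29063415527344, 197.90020751953125), 88.38488006591797)
```

```bash
cat > hm.py <<'E'
from fit import *
# seat origin guess: panel plane z at underside=.130 -> top plane offset 6
yaw=np.radians(-1.2); R=Rseat(yaw)
for n in P:
    w=W[n].reshape(-1,3); o=np.array([.70,.152,.130]); s=(w-o)@R
    ok=(abs(s[:,0])<.12)&(abs(s[:,1])<.09)&(s[:,2]>-.03); s=s[ok]
    print(n)
    def prof(sel,ax,lo,hi,st):
        q=s[sel]
        for a in np.arange(lo,hi,st):
            k=q[(q[:,ax]>=a)&(q[:,ax]<a+st)][:,2]*1000
            if len(k): print("%.0f:%.1f(%d)"%(a*1000,np.median(k),len(k)),end=" ")
        print()
    print("x prof |y|<30");prof(abs(s[:,1])<.03,0,-.11,.11,.004)
    print("y prof x -40..-25");prof((s[:,0]>-.042)&(s[:,0]<-.026),1,-.08,.08,.004)
    print("y prof x -78..-62");prof((s[:,0]>-.078)&(s[:,0]<-.06),1,-.08,.08,.004)
    print("y prof x 0..70");prof((s[:,0]>-.0)&(s[:,0]<.07),1,-.08,.08,.004)
    b=s[(s[:,2]>.03)&(s[:,0]<-.03)&(s[:,0]>-.08)]; print("batten",len(b),b.mean(0),np.percentile(b,[2,98],axis=0))
    A=np.polyfit(b[:,1],b[:,0],1); print("batten slope deg",np.degrees(A[0]))
E
python3 hm.py
```

```text
top
x prof |y|<30
-102:17.1(22) -98:15.1(35) -94:9.5(58) -90:10.2(21) -86:10.6(34) -82:11.3(36) -78:11.0(33) -74:13.0(14) -66:45.8(24) -62:45.9(46) -58:44.8(27) -54:29.9(108) -50:12.0(32) -46:11.6(43) -42:12.1(27) -38:12.9(42) -34:11.2(31) -30:13.0(37) -26:11.9(30) -22:12.7(42) -18:11.6(43) -14:12.7(28) -10:12.6(45) -6:11.2(32) -2:13.3(39) 2:10.9(41) 6:13.1(33) 10:12.0(44) 14:13.2(28) 18:11.9(47) 22:11.3(35) 26:12.3(37) 30:11.7(46) 34:12.1(27) 38:12.8(47) 42:10.8(35) 46:12.4(36) 50:12.1(46) 54:10.9(27) 58:11.9(44) 62:10.8(47) 66:12.1(26) 70:10.4(45) 74:21.0(7) 78:20.5(48) 82:6.8(71) 
y prof x -40..-25
-64:18.9(12) -60:19.0(6) -56:14.8(11) -52:10.0(9) -48:11.1(5) -44:14.1(11) -40:11.5(6) -36:11.6(12) -32:10.5(10) -28:11.0(8) -24:12.7(12) -20:11.9(6) -16:12.3(12) -12:11.0(6) -8:13.2(11) -4:12.3(12) 0:10.7(6) 4:12.6(11) 8:13.5(6) 12:13.7(12) 16:12.3(8) 20:11.7(11) 24:12.9(12) 28:10.0(6) 32:11.0(12) 36:12.3(6) 40:13.0(11) 44:12.4(6) 48:8.7(9) 52:16.6(10) 56:18.7(7) 60:16.6(10) 64:18.1(6) 
y prof x -78..-62
-68:7.7(4) -64:16.7(14) -60:16.3(12) -56:15.6(8) -52:8.5(13) -48:12.2(7) -44:12.7(
[... 2160 characters left out ...]
(2) 16:13.7(3) 20:46.0(3) 24:11.6(1) 28:41.0(4) 32:13.9(2) 36:42.2(3) 40:12.3(2) 48:14.6(4) 56:17.0(1) 60:17.2(1) 68:12.8(1) 
y prof x 0..70
-76:32.1(1) -72:18.9(45) -68:11.7(193) -64:-14.8(127) -60:23.5(74) -56:27.1(27) -52:26.9(47) -48:26.9(23) -44:26.6(28) -40:23.5(4) -28:12.1(23) -24:11.0(33) -20:11.8(30) -16:11.9(35) -12:10.8(27) -8:11.5(35) -4:11.7(27) 0:11.4(34) 4:11.9(30) 8:11.7(26) 12:12.2(41) 16:12.7(26) 20:12.1(25) 24:11.3(30) 28:11.3(24) 32:11.2(40) 36:24.3(55) 40:21.0(74) 44:23.8(55) 48:26.7(46) 52:27.2(29) 56:27.6(27) 60:28.0(28) 64:25.2(7) 68:24.1(1) 
batten 177 [-0.0557 -0.0055  0.0422] [[-0.0634 -0.0444  0.0312]
 [-0.05    0.0397  0.0496]]
batten slope deg 0.4378227121673959
```

```bash
cat > rect.py <<'E'
from fit import *
def rect(p,z,x0,x1,y0,y1,res=.0005):
    # rows: x decreasing (x up), cols: y decreasing (y left)
    xs=np.arange(x1,x0,-res); ys=np.arange(y1,y0,-res)
    X,Y=np.meshgrid(xs,ys,indexing="ij"); uv=proj(p,np.stack([X.ravel(),Y.ravel(),0*X.ravel()+z],1)).astype(np.float32)
    return cv2.remap(p["pixels"],uv[:,0].reshape(X.shape),uv[:,1].reshape(X.shape),cv2.INTER_CUBIC)
if __name__=="__main__":
    a=[rect(P[n],z,.53,.78,-.265,-.07) for n in P for z in(.012,.024)]
    for n,i in(("top",0),("side",2)):
        cv2.imwrite(f"pics/r{n}.png",np.hstack(a[i:i+2]))
E
python3 rect.py
```

```text
(no output)
```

View pics/rtop.png

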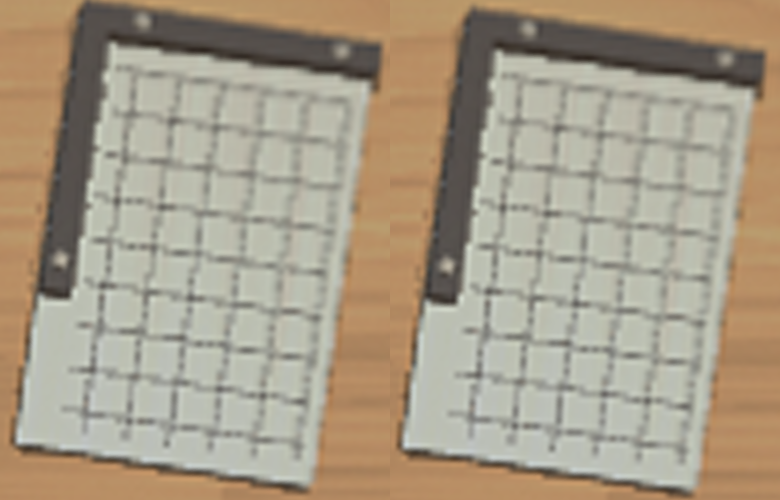

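View pics/rside.png

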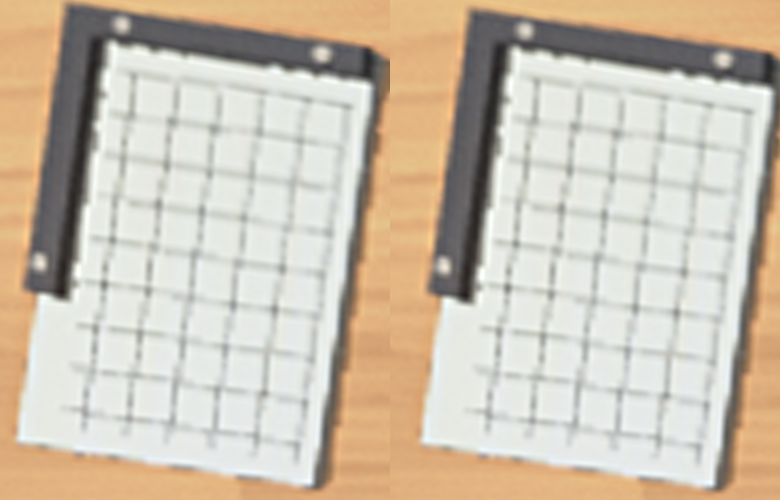

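```bash
cat > jigfit.py <<'E'
from rect import *
x1,y1,res=.79,-.06,.0005
def W2(c,r): return np.array([x1-r*res, y1-c*res])
def line(pts):
    vx,vy,a,b=cv2.fitLine(np.float32(pts),cv2.DIST_HUBER,0,.01,.01).ravel(); return np.array([a,b]),np.array([vx,vy])
for n in P:
    for z in(.012,.024):
        im=rect(P[n],z,.52,x1,-.275,y1); hsv=cv2.cvtColor(im,cv2.COLOR_BGR2HSV)
        white=((hsv[...,1]<50)&(hsv[...,2]>130)).astype(np.uint8); dark=(hsv[...,2]<110)&(hsv[...,1]<90)
        white=cv2.morphologyEx(white,cv2.MORPH_CLOSE,np.ones((13,13),np.uint8))
        if n=="top" and z==.012: cv2.imwrite("pics/w.png",white*255)
        k,l,st,_=cv2.connectedComponentsWithStats(white); i=1+st[1:,4].argmax(); w=l==i
        ys,xs=np.nonzero(w); c0,c1,r0,r1=xs.min(),xs.max(),ys.min(),ys.max()
        bot=[W2(c,np.nonzero(w[:,c])[0].max()) for c in range(c0+30,c1-90,3)]
        top=[W2(c,np.nonzero(w[:,c])[0].min()) for c in range(c0+130,c1-40,3)]
        rgt=[W2(np.nonzero(w[r])[0].max(),r) for r in range(r0+80,r1-60,3)]
        lft=[W2(np.nonzero(w[r])[0].min(),r) for r in range(r0+60,r1-200,3)]
        L=dict(bot=line(bot),top=line(top),rgt=line(rgt),lft=line(lft))
        yaw={}
        for k,(a,d) in L.items():
            ang=np.degrees(np.arctan2(d[1],d[0])); ang=(ang+45)%90-45; yaw[k]=round(float(ang),2)
        def X(a,b):
            (p,d),(q,e)=L[a],L[b]; t=np.linalg.solve(np.stack([d,-e],1),q-p)[0]; return p+t*d
        print(n,z,yaw,"inner corner top/lft",X("top","lft"),"bot/rgt",X("bot","rgt"),"top/rgt",X("top","rgt"))
E
python3 jigfit.py
```

```text
top 0.012 {'bot': -8.57, 'top': -8.08, 'rgt': -8.31, 'lft': -8.38} inner corner top/lft [ 0.7582 -0.1243] bot/rgt [ 0.5367 -0.2253] top/rgt [ 0.7396 -0.255 ]
top 0.024 {'bot': -8.45, 'top': -8.31, 'rgt': -8.29, 'lft': -8.32} inner corner top/lft [ 0.7544 -0.1224] bot/rgt [ 0.535  -0.2225] top/rgt [ 0.7355 -0.2517]
side 0.012 {'bot': -8.6, 'top': -8.08, 'rgt': -8.57, 'lft': -8.31} inner corner top/lft [ 0.759  -0.1229] bot/rgt [ 0.5364 -0.2268] top/rgt [ 0.7399 -0.2575]
side 0.024 {'bot': -8.6, 'top': -7.79, 'rgt': -8.6, 'lft': -8.38} inner corner top/lft [ 0.7561 -0.1296] bot/rgt [ 0.5357 -0.2324] top/rgt [ 0.7378 -0.263 ]
```

View pics/w.png

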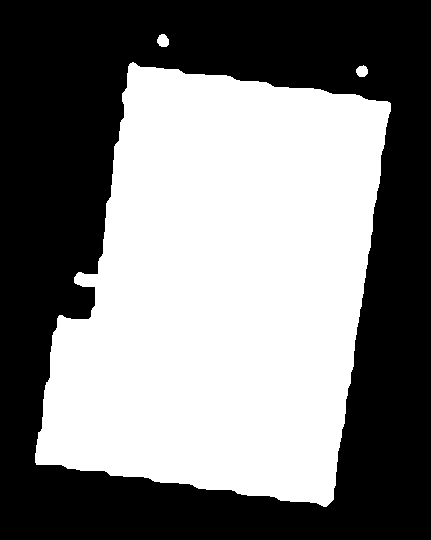

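```bash
cat > nav.py <<'E'
from cell import observe
import numpy as np
from scipy.spatial.transform import Rotation as Ro
np.set_printoptions(precision=4,suppress=True)
def Rt(o): return Ro.from_euler("xyz",o["tool_rot"]).as_matrix()
def status(o=None):
    o=o or observe(); R=Rt(o)
    print("t %.2f"%o["time"],"tcp",o["tool_pos"],"F",o["contact_force"],"open %.4f"%o["opening"],"ytool",R[:,1],"yaw_y(deg) %.2f"%np.degrees(np.arctan2(R[1,1],R[0,1])),"q",o["qpos"]); return o,R
def to(target,yaw=None):
    "target TCP world; yaw deg of lid x axis desired (tool y = lid +-y)"
    o,R=status(); d=R.T@(np.array(target)-o["tool_pos"])*1000; print("slide mm",d)
    if yaw is not None:
        a=np.arctan2(R[1,1],R[0,1]); s=np.radians(yaw+90)-a; s=(s+np.pi/2)%np.pi-np.pi/2
        print("world turn rad %.4f -> spin about tool x (down) %.4f"%(s,-s))
        Rn=R@Ro.from_euler("x",-s).as_matrix(); print("slide mm after spin",Rn.T@(np.array(target)-o["tool_pos"])*1000)
E
python3 - <<'E'
from nav import *
from fit import Rseat
o=np.array([.70,.152,.130]);R=Rseat(np.radians(-1.2))
g=o+R@np.array([-.0575,-.0005,.041]); print("grasp pt",g,"handle",o+R@np.array([-.0575,-.0005,.029]),"seat",o+R@np.array([-.0075,-.0005,.006]))
to(g+[0,0,.06],-1.2)
E
```

```text
grasp pt [0.6302 0.153  0.1404] handle [0.6356 0.1528 0.1297] seat [0.6906 0.1517 0.1319]
t 1.40 tcp [ 0.2212 -0.4761  0.2267] F [-0.2964  0.5484  0.1663] open 0.0919 ytool [ 0.4212 -0.907   0.    ] yaw_y(deg) -65.09 q [-1.282   0.342   1.5241  0.      1.2754 -0.146 ]
slide mm [  26.295  -398.3086 -635.9107]
world turn rad -0.4557 -> spin about tool x (down) 0.4557
slide mm after spin [  26.295  -637.5261 -395.7177]
```

Call:
{"api": "send_rows", "payload": {
  "motion": [
    {"hand": 1,"slide": [0,0,0],"spin": 0.115},
    {"hand": 1,"slide": [0,0,0],"spin": 0.115},
    {"hand": 1,"slide": [0,0,0],"spin": 0.115},
    {"hand": 1,"slide": [0,0,0],"spin": 0.11},
    {"hand": 1,"slide": [0,-36,-22],"spin": 0},
    {"hand": 1,"slide": [0,-36,-22],"spin": 0},
    {"hand": 1,"slide": [0,-36,-22],"spin": 0},
    {"hand": 1,"slide": [0,-36,-22],"spin": 0}
  ],
  "grip_force": 10
}}

```text
time: 2.2
tool_pos: [0.315, -0.336, 0.2259]
tool_rot: [1.578, 1.569, -1.612]
contact_force: [-0.2, 0.1, 0.3]
opening: 0.0919
```

```bash
python3 -c "
from nav import *
to([.6302,.153,.2004],-1.2)"
```

```text
t 2.20 tcp [ 0.315  -0.336   0.2259] F [-0.1847  0.1445  0.3195] open 0.0919 ytool [-0.0487 -0.9988  0.0019] yaw_y(deg) -92.79 q [-0.9836  0.224   1.6929 -0.0012  1.2232  0.6362]
slide mm [  24.5115 -503.8421 -291.0802]
world turn rad 0.0277 -> spin about tool x (down) -0.0277
slide mm after spin [  24.5115 -495.5788 -304.9365]
```

Call:
{"api": "send_rows", "payload": {
  "motion": [
    {"hand": 1,"slide": [0,-45,-27],"spin": -0.01},
    {"hand": 1,"slide": [0,-45,-27],"spin": 0},
    {"hand": 1,"slide": [0,-45,-27],"spin": 0},
    {"hand": 1,"slide": [0,-45,-27],"spin": 0},
    {"hand": 1,"slide": [0,-45,-27],"spin": 0},
    {"hand": 1,"slide": [0,-45,-27],"spin": 0},
    {"hand": 1,"slide": [0,-45,-27],"spin": 0},
    {"hand": 1,"slide": [0,-45,-27],"spin": 0}
  ]
}}

```text
time: 3.0
tool_pos: [0.5336, -0.0002, 0.2268]
tool_rot: [2.362, 1.564, -0.821]
contact_force: [0.8, -1.3, 0.9]
opening: 0.0918
```

```bash
python3 -c "
from nav import *
to([.6302,.153,.2004],-1.2)"
```

```text
t 3.00 tcp [ 0.5336 -0.0002  0.2268] F [ 0.7754 -1.287   0.9372] open 0.0918 ytool [-0.0411 -0.9991  0.0049] yaw_y(deg) -92.36 q [-0.1413  0.355   1.5044 -0.0046  1.2767  1.4719]
slide mm [  26.0988 -157.1209  -90.0499]
world turn rad 0.0202 -> spin about tool x (down) -0.0202
slide mm after spin [  26.0988 -155.2725  -93.2008]
```

Call:
{"api": "send_rows", "payload": {
  "motion": [
    {"hand": 1,"slide": [0,-36,-21],"spin": -0.02},
    {"hand": 1,"slide": [0,-36,-21],"spin": 0},
    {"hand": 1,"slide": [0,-36,-21],"spin": 0},
    {"hand": 1,"slide": [0,-36,-22],"spin": 0},
    {"hand": 1,"slide": [0,-10,-5],"spin": 0},
    {"hand": 1,"slide": [0,0,0],"spin": 0}
  ]
}}

```text
time: 3.6
tool_pos: [0.6317, 0.1648, 0.2248]
tool_rot: [2.427, 1.564, -0.727]
contact_force: [-0.4, -0.5, 0.3]
opening: 0.0918
```

```bash
python3 -c "
from nav import *
from cell import vision
import cv2,pickle
p=vision.read_camera('side'); pickle.dump(p,open('s2.pkl','wb'))
cv2.imwrite('pics/s2.png',cv2.resize(p['pixels'][130:290,300:500],None,fx=3.8,fy=3.8,interpolation=cv2.INTER_CUBIC))
to([.6302,.153,.1214],-1.2)"
```

```text
t 3.65 tcp [0.6313 0.164  0.2248] F [-0.3305  0.3606 -0.673 ] open 0.0916 ytool [-0.0134 -0.9999  0.0044] yaw_y(deg) -90.77 q [ 0.1393  0.5822  1.1389 -0.0051  1.4167  1.7243]
slide mm [103.4728  10.5868   1.3996]
world turn rad -0.0076 -> spin about tool x (down) 0.0076
slide mm after spin [103.4728  10.597    1.3196]
```

View pics/s2.png

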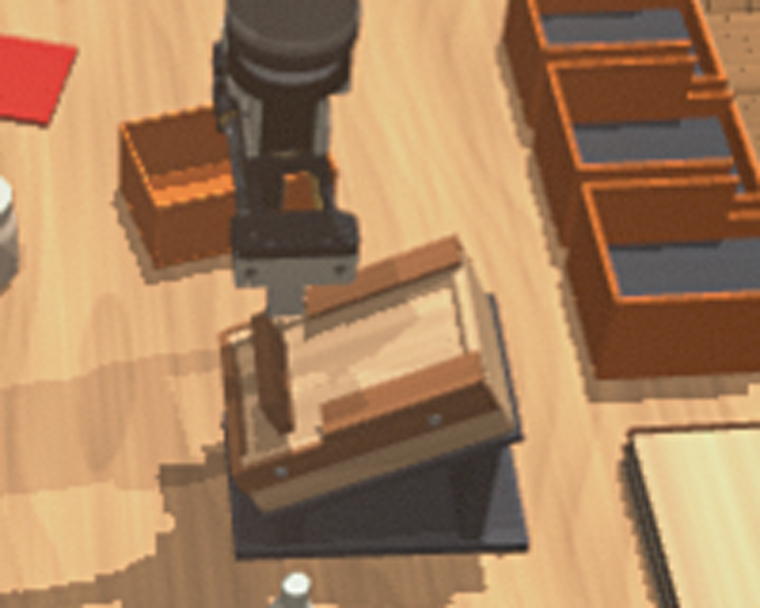

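Call:
{"api": "send_rows", "payload": {
  "motion": [
    {"hand": 1,"slide": [25,10.5,1],"spin": 0.008},
    {"hand": 1,"slide": [25,0,0],"spin": 0},
    {"hand": 1,"slide": [18,0,0],"spin": 0},
    {"hand": 1,"slide": [0,0,0],"spin": 0},
    {"hand": 1,"slide": [0,0,0],"spin": 0}
  ]
}}

```text
time: 4.15
tool_pos: [0.6286, 0.145, 0.1578]
tool_rot: [2.348, 1.562, -0.822]
contact_force: [0.0, -0.4, 0.1]
opening: 0.0916
```

```bash
python3 -c "
from nav import *
from cell import vision
import cv2,pickle
for n in('side','top'):
  p=vision.read_camera(n); pickle.dump(p,open(n+'3.pkl','wb'))
  x0,y0=(340,160) if n=='side' else (235,100)
  cv2.imwrite('pics/%s3.png'%n,cv2.resize(p['pixels'][y0:y0+120,x0:x0+120],None,fx=5,fy=5,interpolation=cv2.INTER_CUBIC))
to([.6302,.153,.1214],-1.2)"
```

```text
t 4.25 tcp [0.6289 0.1455 0.1582] F [ 0.16   -0.3347  0.4835] open 0.0918 ytool [-0.0278 -0.9996  0.0062] yaw_y(deg) -91.59 q [ 0.1122  0.6148  1.2662 -0.0075  1.2543  1.7131]
slide mm [36.7421 -7.8011 -0.8065]
world turn rad 0.0068 -> spin about tool x (down) -0.0068
slide mm after spin [36.7421 -7.7954 -0.8599]
```

View pics/side3.png

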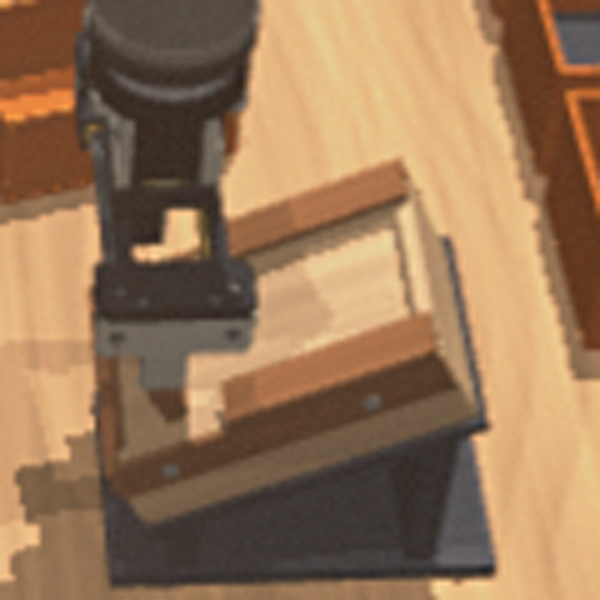

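View pics/top3.png

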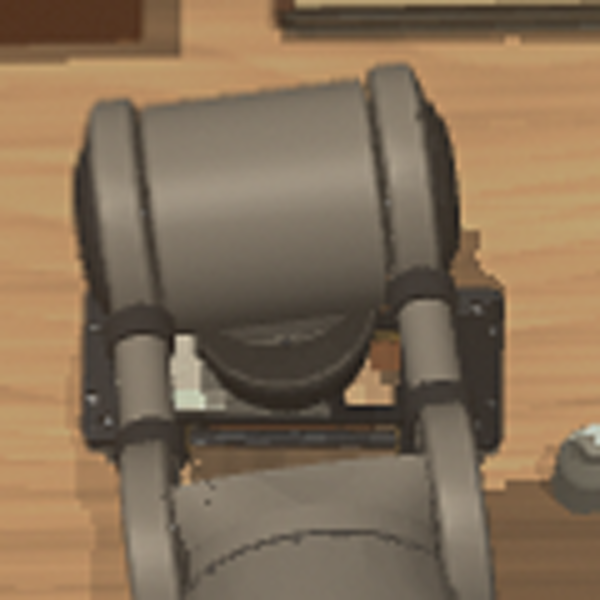

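Call:
{"api": "send_rows", "payload": {
  "motion": [
    {"hand": 1,"slide": [0,-4,0],"spin": -0.004},
    {"hand": 1,"slide": [0,-3,0],"spin": 0},
    {"hand": 1,"slide": [0,0,0],"spin": 0},
    {"hand": 1,"slide": [0,0,0],"spin": 0}
  ]
}}

```text
time: 4.65
tool_pos: [0.6304, 0.1532, 0.1615]
tool_rot: [2.739, 1.557, -0.426]
contact_force: [-0.5, 0.0, -0.4]
opening: 0.092
```

```bash
python3 -c "
from nav import *
from cell import vision
import cv2,pickle
for n in('side',):
  p=vision.read_camera(n); pickle.dump(p,open(n+'4.pkl','wb'))
  x0,y0=(345,190) 
  cv2.imwrite('pics/%s4.png'%n,cv2.resize(p['pixels'][y0:y0+90,x0:x0+90],None,fx=7,fy=7,interpolation=cv2.INTER_CUBIC)[:600])
to([.6302,.153,.1214],-1.2)"
```

```text
t 4.70 tcp [0.6304 0.1532 0.1615] F [-0.38    0.0321 -0.6237] open 0.0918 ytool [-0.0233 -0.9997  0.0053] yaw_y(deg) -91.34 q [ 0.1239  0.6147  1.2567 -0.0074  1.2585  1.7203]
slide mm [40.143   0.0321  0.6701]
world turn rad 0.0024 -> spin about tool x (down) -0.0024
slide mm after spin [40.143   0.0305  0.6702]
```

View pics/side4.png

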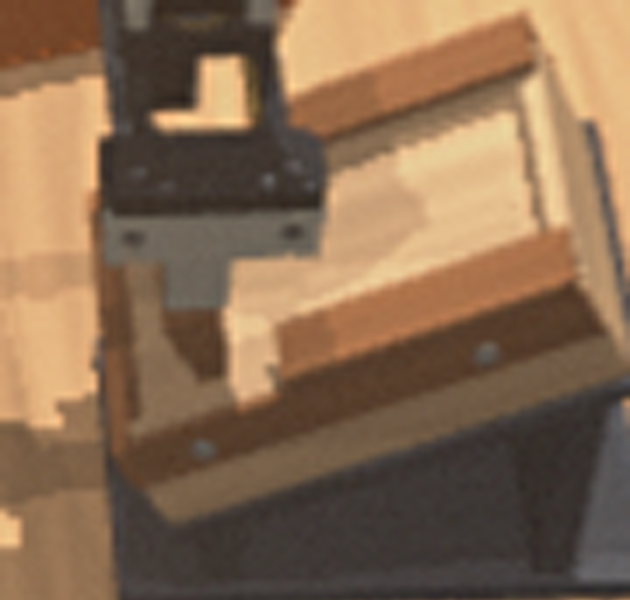

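```bash
python3 -c "
from h import *
import pickle
p=pickle.load(open('side4.pkl','rb'))
for y in(.153-.046,.153-.065): print(y,[proj(p,[[.6304+dx,y,.1615]])[0].round(1) for dx in(-.0095,.0095)])
w=cloud(p); 
np.set_printoptions(precision=4,suppress=True)
for v in range(226,244,2): print(v,[w[v,u].round(3).tolist() for u in(370,373,376)])
"
```

```text
0.107 [array([368.2, 233.1]), array([375.7, 232.8])]
0.088 [array([369. , 238.9]), array([376.6, 238.5])]
226 [[0.616, 0.064, 0.238], [0.625, 0.071, 0.229], [0.631, 0.068, 0.232]]
228 [[0.622, 0.093, 0.197], [0.629, 0.089, 0.201], [0.636, 0.09, 0.199]]
230 [[0.622, 0.091, 0.192], [0.629, 0.09, 0.193], [0.637, 0.092, 0.19]]
232 [[0.622, 0.088, 0.187], [0.63, 0.09, 0.185], [0.637, 0.09, 0.185]]
234 [[0.627, 0.116, 0.147], [0.636, 0.12, 0.142], [0.647, 0.139, 0.119]]
236 [[0.627, 0.111, 0.145], [0.635, 0.112, 0.143], [0.646, 0.129, 0.122]]
238 [[0.628, 0.116, 0.131], [0.635, 0.111, 0.136], [0.644, 0.12, 0.125]]
240 [[0.63, 0.126, 0.112], [0.636, 0.112, 0.128], [0.644, 0.114, 0.125]]
242 [[0.631, 0.125, 0.104], [0.636, 0.11, 0.122], [0.644, 0.112, 0.119]]
```

Call:
{"api": "send_rows", "payload": {
  "motion": [
    {"hand": 1,"slide": [10,0,0.7],"spin": -0.002},
    {"hand": 1,"slide": [8,0,0],"spin": 0},
    {"hand": 1,"slide": [6,0,0],"spin": 0},
    {"hand": 1,"slide": [4,0,0],"spin": 0},
    {"hand": 1,"slide": [0,0,0],"spin": 0},
    {"hand": 1,"slide": [0,0,0],"spin": 0}
  ]
}}

```text
time: 5.3
tool_pos: [0.6292, 0.153, 0.1296]
tool_rot: [2.616, 1.559, -0.547]
contact_force: [-0.2, -0.5, 0.2]
opening: 0.0921
```

```bash
python3 -c "
from nav import *
to([.6302,.153,.1204],-1.2)"
```

```text
t 5.30 tcp [0.6292 0.153  0.1296] F [-0.1687 -0.4984  0.1668] open 0.0921 ytool [-0.021  -0.9998  0.0058] yaw_y(deg) -91.20 q [ 0.1238  0.6425  1.2981 -0.0077  1.192   1.7184]
slide mm [ 9.171  -0.0523 -0.876 ]
world turn rad 0.0000 -> spin about tool x (down) -0.0000
slide mm after spin [ 9.171  -0.0523 -0.876 ]
```

Call:
{"api": "send_rows", "payload": {
  "motion": [
    {"hand": 1,"slide": [4,0,-0.5],"spin": 0},
    {"hand": 1,"slide": [3,0,0],"spin": 0},
    {"hand": 1,"slide": [1,0,0],"spin": 0},
    {"hand": 1,"slide": [0,0,0],"spin": 0}
  ]
}}

```text
time: 5.7
tool_pos: [0.6302, 0.1529, 0.1215]
tool_rot: [2.675, 1.558, -0.488]
contact_force: [-0.1, -0.1, -0.2]
opening: 0.0917
```

```bash
python3 -c "
from nav import *
from cell import vision
import cv2,pickle
for n in('side',):
  p=vision.read_camera(n); pickle.dump(p,open(n+'5.pkl','wb'))
  x0,y0=(345,190) 
  cv2.imwrite('pics/%s5.png'%n,cv2.resize(p['pixels'][y0:y0+80,x0:x0+90],None,fx=7,fy=7,interpolation=cv2.INTER_CUBIC))
to([.6302,.153,.1204],-1.2)"
```

```text
t 5.75 tcp [0.6303 0.153  0.1215] F [-0.017   0.1361  0.6039] open 0.0919 ytool [-0.021  -0.9998  0.0056] yaw_y(deg) -91.20 q [ 0.1235  0.6513  1.3053 -0.0077  1.1748  1.7183]
slide mm [ 1.1256 -0.0524  0.085 ]
world turn rad 0.0001 -> spin about tool x (down) -0.0001
slide mm after spin [ 1.1256 -0.0524  0.085 ]
```

View pics/side5.png

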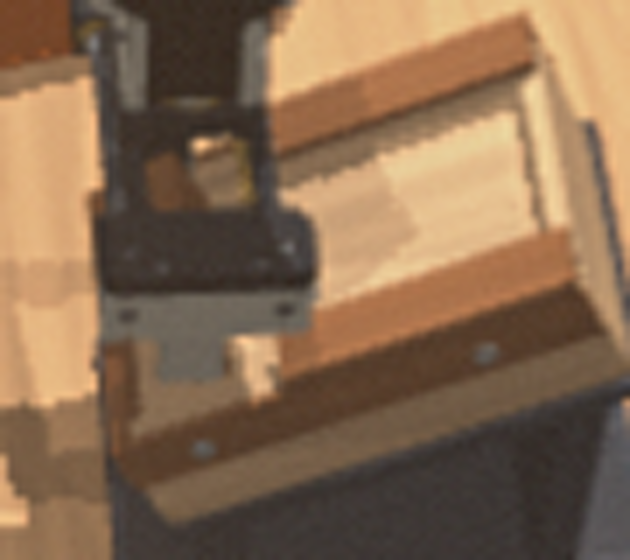

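The finger pads straddle the batten ends, and there is no contact so far. I'll close gently.

Call:
{"api": "send_rows", "payload": {
  "motion": [
    {"hand": -1,"slide": [0,0,0],"spin": 0},
    {"hand": -1,"slide": [0,0,0],"spin": 0},
    {"hand": -1,"slide": [0,0,0],"spin": 0},
    {"hand": -1,"slide": [0,0,0],"spin": 0}
  ],
  "grip_force": 10
}}

```text
time: 6.15
tool_pos: [0.6303, 0.1529, 0.1217]
tool_rot: [2.681, 1.558, -0.481]
contact_force: [0.1, -0.2, 0.1]
opening: 0.084
```

```bash
python3 -c "
from nav import *
status()"
```

```text
t 6.15 tcp [0.6303 0.1529 0.1217] F [ 0.1015 -0.2182  0.0625] open 0.0840 ytool [-0.0211 -0.9998  0.0056] yaw_y(deg) -91.21 q [ 0.1235  0.651   1.3053 -0.0077  1.175   1.7183]
```

Call:
{"api": "send_rows", "payload": {
  "motion": [
    {"hand": -1,"slide": [-2,0,0.5],"spin": 0},
    {"hand": -1,"slide": [-2,0,0.5],"spin": 0},
    {"hand": -1,"slide": [-2,0,0.5],"spin": 0},
    {"hand": -1,"slide": [0,0,0],"spin": 0}
  ],
  "grip_force": 5
}}

```text
time: 6.55
tool_pos: [0.6284, 0.153, 0.128]
tool_rot: [2.658, 1.559, -0.504]
contact_force: [-0.1, 1.0, -1.3]
opening: 0.0835
```

```bash
python3 -c "
from nav import *
to(np.array([.6303-.0023,.1529,.1217+.0107]),-1.2)"
```

```text
t 6.55 tcp [0.6284 0.153  0.128 ] F [-0.092   1.0418 -1.2639] open 0.0835 ytool [-0.021  -0.9998  0.0056] yaw_y(deg) -91.20 q [ 0.124   0.642   1.3035 -0.0077  1.1863  1.7186]
slide mm [-4.3569  0.1495  0.321 ]
world turn rad 0.0001 -> spin about tool x (down) -0.0001
slide mm after spin [-4.3569  0.1495  0.321 ]
```

Call:
{"api": "send_rows", "payload": {
  "motion": [
    {"hand": -1,"slide": [-2,0,0.2],"spin": 0},
    {"hand": -1,"slide": [-2,0,0.1],"spin": 0},
    {"hand": -1,"slide": [0,0,0],"spin": 0}
  ]
}}

```text
time: 6.85
tool_pos: [0.628, 0.1531, 0.1325]
tool_rot: [2.663, 1.559, -0.499]
contact_force: [-0.0, 0.1, -1.0]
opening: 0.0841
```

```bash
python3 -c "
from nav import *
from cell import vision
import cv2,pickle
for n in('side',):
  p=vision.read_camera(n); pickle.dump(p,open(n+'6.pkl','wb'))
  x0,y0=(345,190) 
  cv2.imwrite('pics/%s6.png'%n,cv2.resize(p['pixels'][y0:y0+80,x0:x0+90],None,fx=7,fy=7,interpolation=cv2.INTER_CUBIC))
to(np.array([.6303-.0023,.1529,.1217+.0107]),-1.2)"
```

```text
t 6.90 tcp [0.6279 0.1531 0.1323] F [ 0.4644  0.4659 -0.6198] open 0.0838 ytool [-0.021  -0.9998  0.0056] yaw_y(deg) -91.21 q [ 0.1241  0.6373  1.2998 -0.0076  1.1949  1.7187]
slide mm [-0.0697  0.1667 -0.0892]
world turn rad 0.0001 -> spin about tool x (down) -0.0001
slide mm after spin [-0.0697  0.1668 -0.0892]
```

View pics/side6.png

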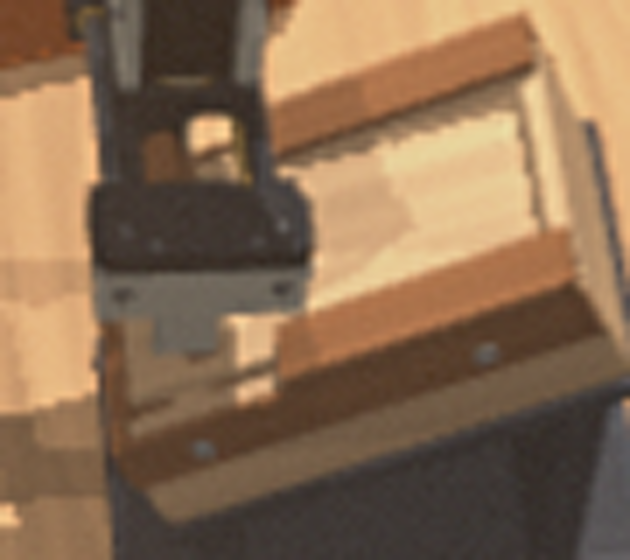

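```bash
cat > prof.py <<'E'
import pickle,sys
from h import *
from fit import Rseat
p=pickle.load(open(sys.argv[1],"rb")); w=cloud(p).reshape(-1,3)
o=np.array([.6906,.1517,.1319]); s=(w-o)@Rseat(np.radians(-1.2))
for lo,hi in((-.035,.035),(-.05,-.042)):
    q=s[(s[:,1]>lo)&(s[:,1]<hi)&(s[:,2]>-.03)&(s[:,2]<.05)]*1000
    for a in np.arange(-180,90,6):
        k=q[(q[:,0]>=a)&(q[:,0]<a+6)][:,2]
        if len(k)>2: print("%d:%.1f(%d)"%(a,np.median(k),len(k)),end=" ")
    print()
E
python3 prof.py side6.pkl
```

```text
-96:10.0(8) -90:10.0(23) -84:14.5(10) -78:18.5(13) -72:18.2(7) -54:16.0(4) -48:45.7(12) -42:15.9(13) -36:13.7(7) -30:15.2(5) -24:14.5(3) -12:15.5(6) -6:11.9(29) 0:12.4(42) 6:12.0(45) 12:10.8(46) 18:11.1(41) 24:10.2(46) 30:9.4(49) 36:8.8(41) 42:8.6(41) 48:8.1(45) 54:8.1(47) 60:8.0(42) 66:6.9(44) 72:6.0(40) 78:5.7(29) 84:15.4(44) 
-90:9.2(6) -84:11.0(6) -78:19.3(5) -72:16.7(8) -66:15.8(9) -60:15.1(4) -54:13.4(8) -48:14.8(10) -42:13.6(8) -36:15.6(6) -30:14.8(7) -24:20.4(4) -18:21.9(5) -12:19.9(7) -6:20.3(4) 0:22.7(6) 6:21.6(7) 12:20.3(5) 18:21.0(5) 24:20.7(3) 30:22.7(8) 42:20.8(5) 48:21.1(8) 54:19.1(4) 60:22.1(7) 66:21.3(5) 72:20.8(6) 78:20.0(7) 84:21.0(6)
```

The front underside is about 12.5 mm up and the lip is at about 10 mm, so it has cleared. I'll slide it down the slope in small steps.

Call:
{"api": "send_rows", "payload": {
  "motion": [
    {"hand": -1,"slide": [1.5,0,3.6],"spin": 0},
    {"hand": -1,"slide": [1.6,0,3.6],"spin": 0},
    {"hand": -1,"slide": [1.6,0,3.6],"spin": 0},
    {"hand": -1,"slide": [1.6,0,3.6],"spin": 0},
    {"hand": -1,"slide": [1.6,0,3.6],"spin": 0},
    {"hand": -1,"slide": [0,0,0],"spin": 0}
  ]
}}

```text
time: 7.5
tool_pos: [0.6076, 0.1534, 0.123]
tool_rot: [2.572, 1.56, -0.591]
contact_force: [0.4, -0.7, -1.3]
opening: 0.0837
```

```bash
cat > chk.py <<'E'
import sys,pickle,cv2
from nav import *
from cell import vision
t=sys.argv[1]
p=vision.read_camera('side'); pickle.dump(p,open(t+'.pkl','wb'))
x0,y0=345,170
if len(sys.argv)>2: x0,y0=map(int,sys.argv[2].split(","))
cv2.imwrite('pics/%s.png'%t,cv2.resize(p['pixels'][y0:y0+100,x0:x0+110],None,fx=6,fy=6,interpolation=cv2.INTER_CUBIC)[:600])
o,R=status()
# seat-frame displacement of grasp since grip
from fit import Rseat
d=(o["tool_pos"]-np.array([.6303,.1529,.1217]))@Rseat(np.radians(-1.2)); print("seat disp mm",d*1000)
E
python3 chk.py c1; python3 prof.py c1.pkl
```

```text
t 7.55 tcp [0.608  0.1534 0.1231] F [ 0.6782 -0.8552 -1.0707] open 0.0842 ytool [-0.021  -0.9998  0.0057] yaw_y(deg) -91.20 q [ 0.1286  0.6133  1.3728 -0.0078  1.147   1.7235]
seat disp mm [-19.2262   0.0302  11.3961]
-102:20.3(11) -96:19.3(16) -90:17.5(4) -84:-16.0(3) -72:44.7(5) -66:33.6(15) -60:14.3(7) -54:12.9(5) -48:14.2(5) -42:14.4(3) -36:12.5(6) -30:12.7(38) -24:13.0(45) -18:11.6(42) -12:11.7(45) -6:10.5(45) 0:10.8(43) 6:10.4(46) 12:10.0(42) 18:9.8(43) 24:8.9(46) 30:7.7(42) 36:7.4(42) 42:7.0(43) 48:5.4(49) 54:3.0(61) 60:-19.8(22) 84:13.9(41) 
-102:18.9(9) -96:18.3(9) -90:15.5(14) -84:14.1(6) -78:17.1(10) -72:18.2(7) -66:14.0(8) -60:14.0(7) -54:15.3(9) -48:13.6(8) -42:12.9(7) -36:12.1(8) -30:13.7(8) -18:20.8(7) -12:21.2(6) -6:20.7(5) 0:20.3(5) 6:22.4(4) 12:22.1(7) 18:22.3(6) 24:21.9(8) 30:20.8(6) 36:20.4(4) 42:21.5(7) 48:20.8(5) 54:21.5(5) 60:20.4(4) 66:21.3(7) 72:21.1(5) 78:22.0(7) 84:20.0(6)
```

View pics/c1.png

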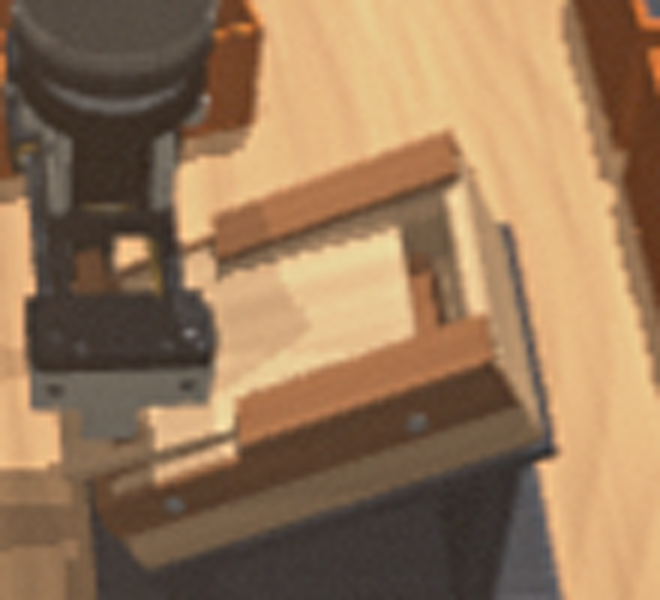

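The lid's front is now over the lip: seat x is about -100 mm and the underside about 13 mm up. Continuing the slide.

Call:
{"api": "send_rows", "payload": {
  "motion": [
    {"hand": -1,"slide": [2.8,0,7],"spin": 0},
    {"hand": -1,"slide": [2.7,0,7],"spin": 0},
    {"hand": -1,"slide": [2.5,0,7],"spin": 0},
    {"hand": -1,"slide": [2.4,0,7],"spin": 0},
    {"hand": -1,"slide": [2.2,0,7],"spin": 0},
    {"hand": -1,"slide": [0,0,0],"spin": 0}
  ]
}}

```text
time: 8.15
tool_pos: [0.5696, 0.1541, 0.109]
tool_rot: [2.574, 1.56, -0.588]
contact_force: [-0.2, -1.4, -1.1]
opening: 0.0837
```

```bash
python3 chk.py c2; python3 prof.py c2.pkl
```

```text
t 8.20 tcp [0.5703 0.1541 0.1092] F [ 0.4505  0.5659 -0.327 ] open 0.0841 ytool [-0.021  -0.9998  0.0057] yaw_y(deg) -91.20 q [ 0.1382  0.5676  1.5021 -0.0083  1.063   1.7339]
seat disp mm [-59.1572  -0.0323  16.1496]
-144:24.3(10) -138:22.7(14) -108:22.5(11) -102:19.5(6) -96:18.1(6) -90:19.3(6) -84:15.5(5) -78:15.4(15) -72:16.2(44) -66:15.4(47) -60:15.6(47) -54:14.6(44) -48:13.7(47) -42:13.1(44) -36:11.8(47) -30:10.1(49) -24:10.5(42) -18:10.0(36) -12:10.0(44) -6:8.2(46) 0:7.2(42) 6:5.9(42) 12:0.4(64) 18:-19.2(24) 24:-19.2(34) 42:-18.2(22) 48:-18.0(24) 54:-18.4(28) 60:-19.8(24) 84:14.4(43) 
-144:25.8(5) -138:22.4(8) -132:25.2(5) -126:21.3(6) -120:21.1(5) -114:21.1(8) -108:20.3(10) -102:18.4(6) -96:17.5(6) -90:14.1(6) -84:15.4(11) -78:16.5(10) -72:15.0(5) -66:14.0(6) -60:15.5(7) -54:11.2(11) -48:13.5(7) -42:10.4(7) -36:9.3(8) -30:9.8(5) -24:16.6(3) -18:17.3(5) -12:20.6(7) -6:20.1(5) 0:19.8(4) 6:20.3(6) 12:21.9(5) 18:21.9(8) 24:23.2(5) 30:21.8(4) 36:19.3(9) 42:20.2(4) 48:20.6(5) 54:21.4(6) 60:20.5(8) 66:19.9(5) 72:22.0(7) 78:21.1(6) 84:20.3(5)
```

View pics/c2.png

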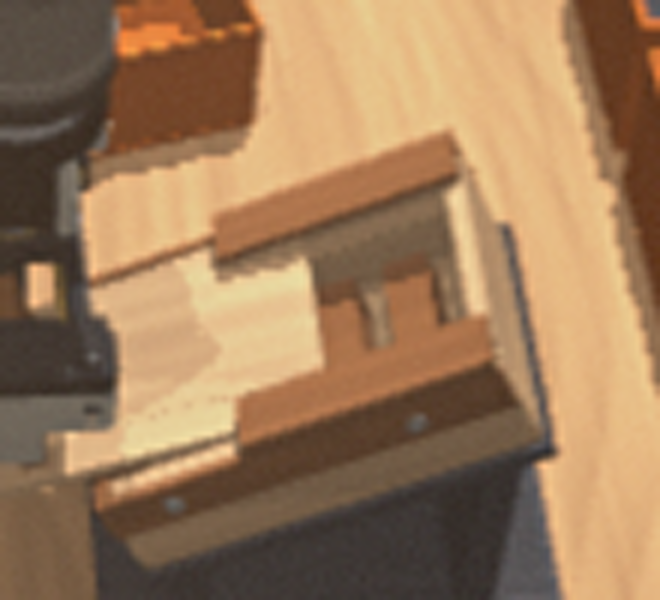

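Call:
{"api": "send_rows", "payload": {
  "motion": [
    {"hand": -1,"slide": [0,0,0],"spin": 0},
    {"hand": -1,"slide": [2,0,7],"spin": 0},
    {"hand": -1,"slide": [2,0,7],"spin": 0},
    {"hand": -1,"slide": [2,0,7],"spin": 0},
    {"hand": -1,"slide": [1.8,0,7],"spin": 0},
    {"hand": -1,"slide": [1.7,0,7],"spin": 0},
    {"hand": -1,"slide": [0,0,0],"spin": 0}
  ],
  "grip_force": 35
}}

```text
time: 8.9
tool_pos: [0.5326, 0.1548, 0.0987]
tool_rot: [2.657, 1.559, -0.506]
contact_force: [0.2, -0.7, -0.8]
opening: 0.0837
```

```bash
python3 chk.py c3 310,170; python3 prof.py c3.pkl
```

```text
t 8.95 tcp [0.5333 0.1548 0.0989] F [ 0.8623  0.3765 -1.521 ] open 0.0837 ytool [-0.0211 -0.9998  0.0055] yaw_y(deg) -91.21 q [ 0.1488  0.5231  1.6192 -0.0088  0.9887  1.7455]
seat disp mm [-96.7955  -0.091   23.7412]
-180:32.8(12) -174:31.1(5) -150:26.2(4) -144:29.4(6) -138:26.2(7) -132:26.0(5) -126:24.9(3) -120:23.0(10) -114:25.1(43) -108:23.9(47) -102:23.4(43) -96:23.4(44) -90:21.3(49) -84:21.0(49) -78:20.5(43) -72:19.9(43) -66:19.1(50) -60:17.7(49) -54:17.8(42) -48:16.3(51) -42:15.9(46) -36:15.5(44) -30:14.5(54) -24:8.1(58) -18:-18.2(22) -12:-18.6(31) -6:-22.2(13) 6:-19.4(15) 12:-16.9(24) 18:-17.7(31) 24:-19.2(30) 42:-18.6(30) 48:-18.9(24) 54:-18.2(23) 60:-18.2(25) 84:14.4(44) 
-180:33.1(6) -174:31.4(8) -168:32.2(7) -162:28.6(6) -156:28.1(5) -150:28.1(6) -144:27.1(3) -138:27.1(7) -132:25.7(5) -126:21.8(4) -120:22.6(7) -114:24.2(9) -108:24.7(7) -102:20.4(9) -96:19.5(6) -90:18.1(11) -84:20.2(5) -78:21.9(9) -72:19.9(9) -66:19.0(7) -60:16.0(11) -54:15.5(7) -48:15.7(10) -42:15.6(8) -36:12.5(8) -30:11.7(8) -24:23.1(3) -18:21.5(5) -12:22.6(6) -6:21.4(7) 0:21.2(5) 6:20.5(6) 12:19.5(3) 18:21.5(8) 24:22.7(7) 30:23.1(5) 36:20.8(6) 42:20.1(6) 48:22.3(7) 54:20.9(7) 60:23.1(7) 66:21.1(5) 72:22.4(7) 78:19.9(8) 84:19.8(6)
```

View pics/c3.png

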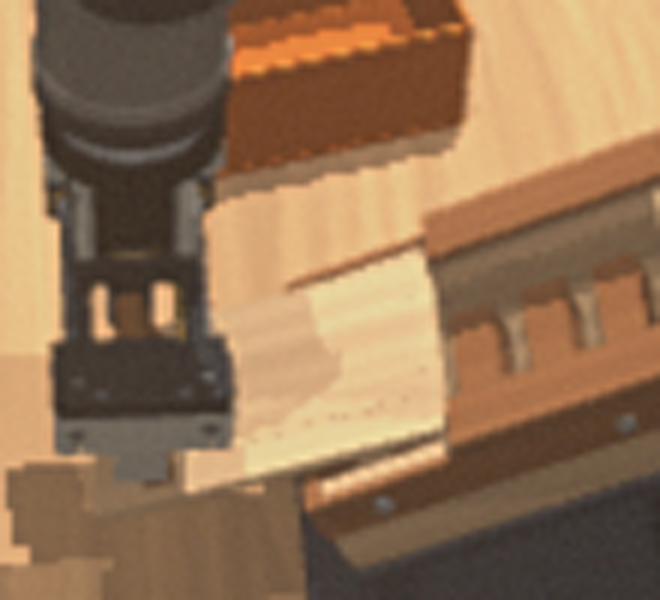

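Step 2 geometry is met: the front is at seat x of about -180 mm and the lid is clear of the strips. I'll draw it off the box, lift it, then carry it across.

Call:
{"api": "send_rows", "payload": {
  "motion": [
    {"hand": -1,"slide": [-2,0,8],"spin": 0},
    {"hand": -1,"slide": [-5,0,8],"spin": 0},
    {"hand": -1,"slide": [-12,0,7],"spin": 0},
    {"hand": -1,"slide": [-18,0,5],"spin": 0},
    {"hand": -1,"slide": [-18,0,0],"spin": 0},
    {"hand": -1,"slide": [-18,0,0],"spin": 0.04},
    {"hand": -1,"slide": [-12,0,0],"spin": 0.04},
    {"hand": -1,"slide": [0,0,0],"spin": 0.04}
  ]
}}

```text
time: 9.75
tool_pos: [0.5007, 0.1563, 0.1928]
tool_rot: [2.987, 1.554, -0.299]
contact_force: [0.7, 0.2, -1.8]
opening: 0.0837
```

```bash
python3 -c "
from nav import *
to([.6015,-.1604,.20],-8.35)"; python3 chk.py c4 270,120
```

```text
t 9.75 tcp [0.5007 0.1563 0.1928] F [ 0.7135  0.2456 -1.7803] open 0.0837 ytool [-0.1441 -0.9896  0.0026] yaw_y(deg) -98.28 q [ 0.1609  0.3633  1.5912 -0.0081  1.1722  1.8794]
slide mm [  -3.9857  298.8578 -145.4934]
world turn rad -0.0011 -> spin about tool x (down) 0.0011
slide mm after spin [  -3.9857  298.6913 -145.835 ]
t 9.80 tcp [0.5004 0.1563 0.1924] F [-0.1076  0.0557 -0.8823] open 0.0837 ytool [-0.1462 -0.9893  0.0027] yaw_y(deg) -98.40 q [ 0.1609  0.3637  1.592  -0.008   1.1717  1.8814]
seat disp mm [-83.6931   0.63   121.9422]
```

View pics/c4.png

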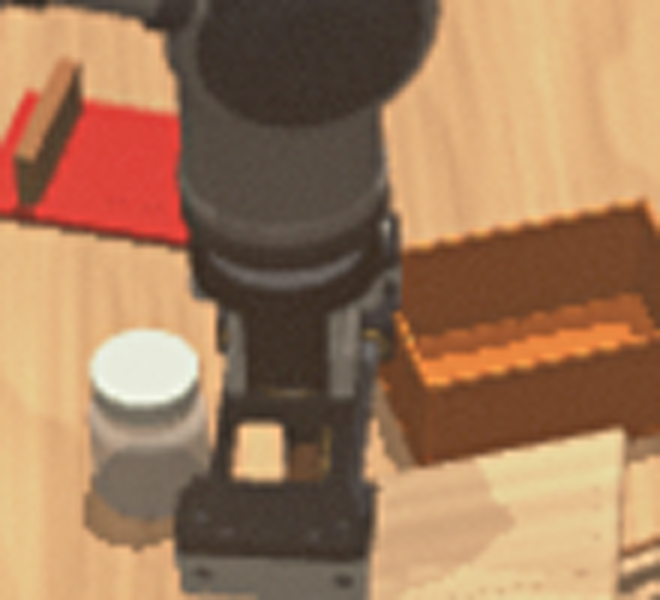

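Call:
{"api": "send_rows", "payload": {
  "motion": [
    {"hand": -1,"slide": [-1,15,-7],"spin": 0},
    {"hand": -1,"slide": [-1,25,-12],"spin": 0},
    {"hand": -1,"slide": [-1,28,-14],"spin": 0},
    {"hand": -1,"slide": [-1,28,-14],"spin": 0},
    {"hand": -1,"slide": [-1,28,-14],"spin": 0},
    {"hand": -1,"slide": [0,28,-14],"spin": 0},
    {"hand": -1,"slide": [0,28,-14],"spin": 0},
    {"hand": -1,"slide": [0,25,-12],"spin": 0}
  ]
}}

```text
time: 10.6
tool_pos: [0.5698, -0.0642, 0.2058]
tool_rot: [3.081, 1.551, -0.193]
contact_force: [0.9, 0.2, -1.0]
opening: 0.084
```

```bash
python3 -c "
from nav import *
to([.6015,-.1604,.20],-8.35)"
```

```text
t 10.60 tcp [ 0.5698 -0.0642  0.2058] F [ 0.9354  0.176  -0.9909] open 0.0840 ytool [-0.1321 -0.9912  0.0012] yaw_y(deg) -97.59 q [-0.2465  0.4357  1.4392  0.0011  1.2469  1.4564]
slide mm [  6.7567  91.149  -44.0318]
world turn rad -0.0133 -> spin about tool x (down) 0.0133
slide mm after spin [  6.7567  90.5566 -45.2378]
```

Call:
{"api": "send_rows", "payload": {
  "motion": [
    {"hand": -1,"slide": [0,22,-11],"spin": 0.01},
    {"hand": -1,"slide": [0,22,-11],"spin": 0},
    {"hand": -1,"slide": [0,18,-9],"spin": 0},
    {"hand": -1,"slide": [0,8,-4],"spin": 0},
    {"hand": -1,"slide": [0,0,0],"spin": 0},
    {"hand": -1,"slide": [0,0,0],"spin": 0}
  ]
}}

```text
time: 11.2
tool_pos: [0.5938, -0.1438, 0.2088]
tool_rot: [3.073, 1.551, -0.212]
contact_force: [-0.1, 0.2, -0.9]
opening: 0.0837
```

```bash
python3 -c "
from nav import *
to([.6015,-.1604,.08],-8.35)"; python3 chk.py c5 310,280
```

```text
t 11.20 tcp [ 0.5938 -0.1438  0.2088] F [-0.0605  0.1692 -0.9028] open 0.0837 ytool [-0.1427 -0.9898  0.0014] yaw_y(deg) -98.20 q [-0.3645  0.5022  1.3207  0.0032  1.2986  1.3486]
slide mm [129.0351  15.178   -7.3845]
world turn rad -0.0025 -> spin about tool x (down) 0.0025
slide mm after spin [129.0351  15.1592  -7.423 ]
t 11.25 tcp [ 0.5938 -0.1436  0.2089] F [-0.1672  0.6497 -1.3567] open 0.0835 ytool [-0.1423 -0.9898  0.0014] yaw_y(deg) -98.18 q [-0.3642  0.5021  1.3208  0.0032  1.2986  1.3486]
seat disp mm [  12.6095 -297.1614   91.3938]
```

View pics/c5.png

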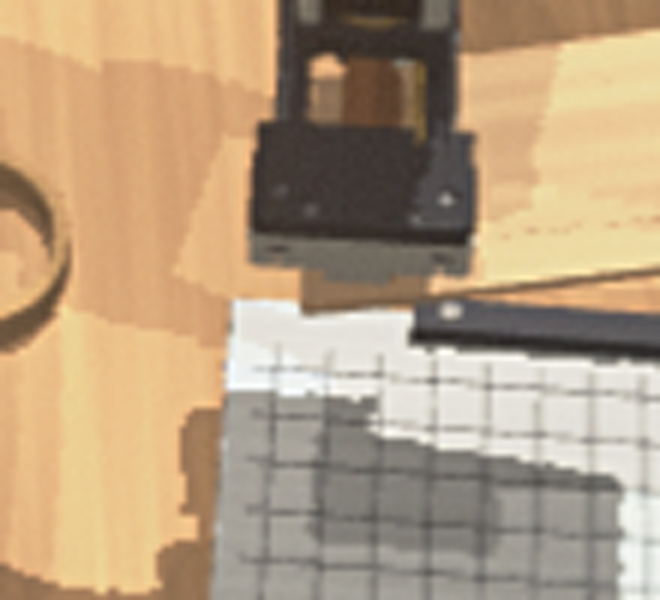

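```bash
cat > tilt.py <<'E'
import sys,pickle
from h import *
np.set_printoptions(precision=4,suppress=True)
p=pickle.load(open(sys.argv[1],"rb")); c=np.array([float(a) for a in sys.argv[2].split(",")]) # TCP
yaw=np.radians(-8.35); X=np.array([np.cos(yaw),np.sin(yaw),0]);Y=np.array([-np.sin(yaw),np.cos(yaw),0])
w=cloud(p).reshape(-1,3)-c; s=np.stack([w@X,w@Y,w[:,2]],1)*1000
q=s[(s[:,0]>20)&(s[:,0]<150)&(abs(s[:,1])<60)&(s[:,2]>-60)&(s[:,2]<60)]
for i in range(10):
    A=np.c_[q[:,0],q[:,1],np.ones(len(q))]; k=np.linalg.lstsq(A,q[:,2],rcond=None)[0]; r=q[:,2]-A@k; q=q[abs(r)<max(3,30*.7**i)]
print("pitch deg %.1f roll %.2f"%tuple(np.degrees(np.arctan(k[:2]))),"z at grasp col %.1f"%k[2],"x range",np.percentile(q[:,0],[1,99]),"y range",np.percentile(q[:,1],[1,99]),len(q))
E
python3 tilt.py c5.pkl .5938,-.1437,.2089
```

```text
pitch deg 20.4 roll -0.05 z at grasp col -13.3 x range [ 29.8778 131.9738] y range [-49.7345  50.2531] 1554
```

```bash
python3 -c "
from nav import *
to([.5897,-.1587,.05],-8.35)"
```

```text
t 11.25 tcp [ 0.5938 -0.1436  0.2089] F [-0.1672  0.6497 -1.3567] open 0.0835 ytool [-0.1423 -0.9898  0.0014] yaw_y(deg) -98.18 q [-0.3642  0.5021  1.3208  0.0032  1.2986  1.3486]
slide mm [158.8076  15.3419   5.1479]
world turn rad -0.0029 -> spin about tool x (down) 0.0029
slide mm after spin [158.8076  15.357    5.1027]
```

Call:
{"api": "send_rows", "payload": {
  "motion": [
    {"hand": -1,"slide": [12,5,1],"spin": 0.003},
    {"hand": -1,"slide": [20,5,1],"spin": 0},
    {"hand": -1,"slide": [25,4,1],"spin": 0},
    {"hand": -1,"slide": [25,0,1],"spin": 0},
    {"hand": -1,"slide": [22,0,0],"spin": 0},
    {"hand": -1,"slide": [14,0,0],"spin": 0},
    {"hand": -1,"slide": [8,0,0],"spin": 0},
    {"hand": -1,"slide": [0,0,0],"spin": 0}
  ]
}}

```text
time: 12.05
tool_pos: [0.5872, -0.1518, 0.0747]
tool_rot: [3.129, 1.553, -0.151]
contact_force: [-0.0, 0.4, -0.5]
opening: 0.0839
```

```bash
python3 -c "
from nav import *
to([.5897,-.1587,.05],-8.35)"
```

```text
t 12.05 tcp [ 0.5872 -0.1518  0.0747] F [-0.0384  0.3599 -0.5317] open 0.0839 ytool [-0.1379 -0.9904  0.0002] yaw_y(deg) -97.93 q [-0.3815  0.6292  1.4961  0.0047  0.9994  1.3252]
slide mm [24.7801  6.4372 -3.0177]
world turn rad -0.0074 -> spin about tool x (down) 0.0074
slide mm after spin [24.7801  6.4147 -3.0653]
```

Call:
{"api": "send_rows", "payload": {
  "motion": [
    {"hand": -1,"slide": [8,3,-1.5],"spin": 0.005},
    {"hand": -1,"slide": [8,3,-1.5],"spin": 0},
    {"hand": -1,"slide": [6,1,0],"spin": 0},
    {"hand": -1,"slide": [3,0,0],"spin": 0},
    {"hand": -1,"slide": [0,0,0],"spin": 0}
  ]
}}

```text
time: 12.55
tool_pos: [0.591, -0.1602, 0.0496]
tool_rot: [3.091, 1.55, -0.193]
contact_force: [0.5, -0.1, -0.6]
opening: 0.0838
```

```bash
python3 chk.py c6 310,280;python3 -c "
from nav import *
o=observe(); import subprocess
to([.5897,-.1587,.038],-8.35)
print(subprocess.run(['python3','tilt.py','c6.pkl',','.join(map(str,o['tool_pos']))],capture_output=True,text=True).stdout)"
```

```text
t 12.60 tcp [ 0.5911 -0.1602  0.0498] F [ 0.2007 -0.523  -1.7107] open 0.0839 ytool [-0.1428 -0.9898  0.0011] yaw_y(deg) -98.21 q [-0.3919  0.668   1.502   0.0051  0.9507  1.3193]
seat disp mm [ -61.7262 -313.8389  -49.218 ]
t 12.60 tcp [ 0.5911 -0.1602  0.0498] F [ 0.2007 -0.523  -1.7107] open 0.0839 ytool [-0.1428 -0.9898  0.0011] yaw_y(deg) -98.21 q [-0.3919  0.668   1.502   0.0051  0.9507  1.3193]
slide mm [11.7856 -1.2875  1.8299]
world turn rad -0.0025 -> spin about tool x (down) 0.0025
slide mm after spin [11.7856 -1.2829  1.8331]
pitch deg 3.3 roll 35.58 z at grasp col -5.8 x range [ 23.8961 144.875 ] y range [-59.2634  45.1053] 282
```

View pics/c6.png

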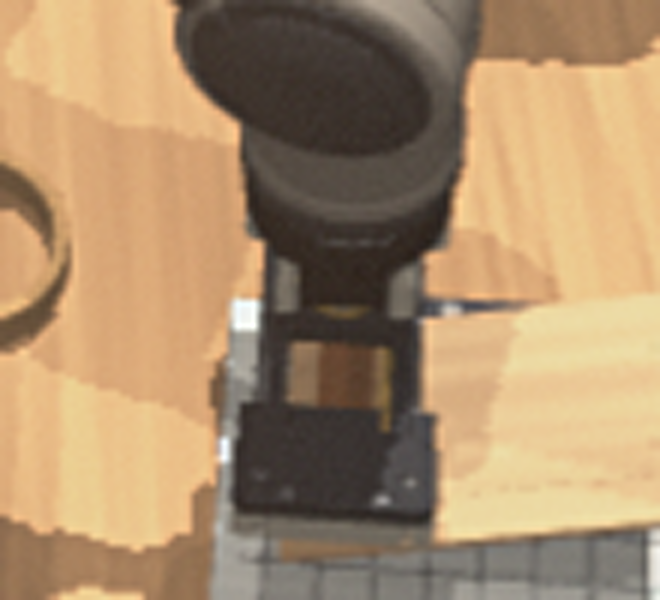

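Call:
{"api": "send_rows", "payload": {
  "motion": [
    {"hand": -1,"slide": [4,0,0],"spin": 0},
    {"hand": -1,"slide": [4,0,0],"spin": 0},
    {"hand": -1,"slide": [3,0,0],"spin": 0},
    {"hand": -1,"slide": [2,0,-2],"spin": 0},
    {"hand": -1,"slide": [0,0,0],"spin": 0}
  ],
  "grip_force": 12
}}

```text
time: 13.1
tool_pos: [0.5944, -0.1608, 0.0372]
tool_rot: [3.066, 1.547, -0.219]
contact_force: [0.6, -0.0, -0.3]
opening: 0.0834
```

```bash
python3 -c "
from nav import *
to([.6015,-.1604,.029],-8.35)"
```

```text
t 13.10 tcp [ 0.5944 -0.1608  0.0372] F [ 0.6029 -0.0089 -0.3355] open 0.0834 ytool [-0.1426 -0.9898  0.0018] yaw_y(deg) -98.20 q [-0.3907  0.6884  1.5032  0.0052  0.9263  1.3201]
slide mm [ 8.3936 -1.4131 -6.7419]
world turn rad -0.0026 -> spin about tool x (down) 0.0026
slide mm after spin [ 8.3936 -1.4307 -6.7382]
```

Call:
{"api": "send_rows", "payload": {
  "motion": [
    {"hand": -1,"slide": [2,0,-2],"spin": 0},
    {"hand": -1,"slide": [2,0,-2],"spin": 0},
    {"hand": -1,"slide": [1.5,0,-1.5],"spin": 0},
    {"hand": -1,"slide": [1,0,-1],"spin": 0},
    {"hand": -1,"slide": [0,0,0],"spin": 0}
  ]
}}

```text
time: 13.6
tool_pos: [0.6024, -0.162, 0.0313]
tool_rot: [3.06, 1.545, -0.225]
contact_force: [-0.7, 0.8, 1.5]
opening: 0.0839
```

```bash
python3 chk.py c7 310,290;python3 -c "
from nav import *
o=observe(); import subprocess
print(subprocess.run(['python3','tilt.py','c7.pkl',','.join(map(str,o['tool_pos']))],capture_output=True,text=True).stdout)"
```

```text
t 13.65 tcp [ 0.6023 -0.162   0.0313] F [-0.0161 -1.439   0.1818] open 0.0839 ytool [-0.1427 -0.9898  0.002 ] yaw_y(deg) -98.21 q [-0.3877  0.7071  1.4838  0.0053  0.9251  1.3231]
seat disp mm [ -60.0707 -315.4072  -70.8511]
pitch deg 2.8 roll 1.44 z at grasp col -9.3 x range [ 36.5536 131.7937] y range [-49.9021  50.6277] 1020
```

View pics/c7.png

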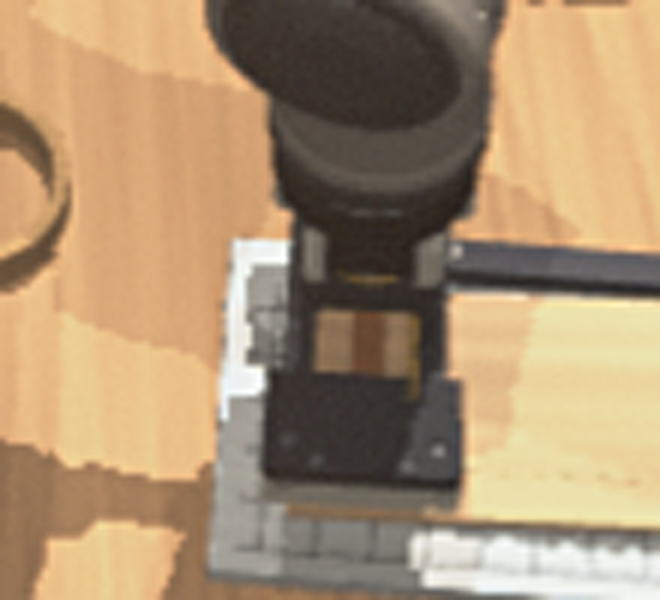

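Call:
{"api": "send_rows", "payload": {
  "motion": [
    {"hand": -1,"slide": [1.2,0,0],"spin": 0},
    {"hand": -1,"slide": [1.2,0,0],"spin": 0},
    {"hand": -1,"slide": [0.8,0,0],"spin": 0},
    {"hand": -1,"slide": [0,0,0],"spin": 0}
  ]
}}

```text
time: 14.05
tool_pos: [0.6042, -0.1623, 0.0292]
tool_rot: [3.057, 1.54, -0.228]
contact_force: [1.0, 0.2, 0.6]
opening: 0.0839
```

```bash
python3 chk.py c8 310,290;python3 -c "
from nav import *
o=observe(); import subprocess
print(subprocess.run(['python3','tilt.py','c8.pkl',','.join(map(str,o['tool_pos']))],capture_output=True,text=True).stdout)"
```

```text
t 14.10 tcp [ 0.6042 -0.1623  0.0292] F [1.8172 0.1159 1.724 ] open 0.0839 ytool [-0.1429 -0.9897  0.0025] yaw_y(deg) -98.21 q [-0.3873  0.7106  1.4839  0.0061  0.9169  1.3231]
seat disp mm [ -59.3661 -315.6752  -73.5872]
pitch deg -1.9 roll 1.17 z at grasp col -7.8 x range [ 37.2511 146.9484] y range [-56.7343  56.5327] 1096
```

Call:
{"api": "send_rows", "payload": {
  "motion": [
    {"hand": -1,"slide": [0,-2.5,-3],"spin": 0.002},
    {"hand": -1,"slide": [0.1,-2.5,-3],"spin": 0},
    {"hand": -1,"slide": [0.1,-2,-3],"spin": 0},
    {"hand": -1,"slide": [0.1,-1,-3],"spin": 0},
    {"hand": -1,"slide": [0,0,0],"spin": 0}
  ]
}}

```text
time: 14.6
tool_pos: [0.6162, -0.1561, 0.029]
tool_rot: [3.019, 1.545, -0.268]
contact_force: [-0.3, -1.4, 2.8]
opening: 0.0843
```

```bash
python3 chk.py c9 330,290;python3 -c "
from nav import *
to([.6228,-.1534,.0292],-8.35)"
```

```text
t 14.65 tcp [ 0.6162 -0.156   0.029 ] F [ 1.152  -0.3274  3.0141] open 0.0835 ytool [-0.1449 -0.9894  0.0031] yaw_y(deg) -98.33 q [-0.3699  0.7277  1.4474  0.0034  0.9405  1.3443]
seat disp mm [ -48.8904 -309.1437  -79.1594]
t 14.65 tcp [ 0.6162 -0.156   0.029 ] F [ 1.152  -0.3274  3.0141] open 0.0835 ytool [-0.1449 -0.9894  0.0031] yaw_y(deg) -98.33 q [-0.3699  0.7277  1.4474  0.0034  0.9405  1.3443]
slide mm [-0.0786 -3.5436 -6.1521]
world turn rad -0.0003 -> spin about tool x (down) 0.0003
slide mm after spin [-0.0786 -3.5458 -6.1508]
```

View pics/c9.png

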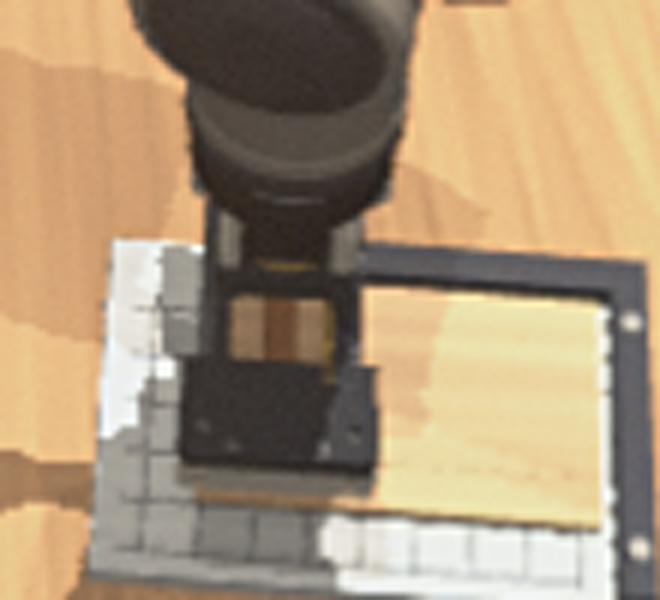

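Call:
{"api": "send_rows", "payload": {
  "motion": [
    {"hand": -1,"slide": [0,-1.5,-2],"spin": 0},
    {"hand": -1,"slide": [0,-1.5,-2],"spin": 0},
    {"hand": -1,"slide": [0,-1,-1.5],"spin": 0},
    {"hand": -1,"slide": [0,-1,-1],"spin": 0}
  ]
}}

```text
time: 15.05
tool_pos: [0.6203, -0.1541, 0.0289]
tool_rot: [2.804, 1.551, -0.483]
contact_force: [-7.2, -4.4, 6.5]
opening: 0.084
```

```bash
python3 -c "
from nav import *
to([.6228,-.1534,.0292],-8.35)"
```

```text
t 15.05 tcp [ 0.6203 -0.1541  0.0289] F [-7.1534 -4.4215  6.5446] open 0.0840 ytool [-0.1453 -0.9894  0.0066] yaw_y(deg) -98.35 q [-0.3622  0.7363  1.4287 -0.0029  0.9568  1.356 ]
slide mm [-0.2541 -1.0894 -2.323 ]
world turn rad 0.0001 -> spin about tool x (down) -0.0001
slide mm after spin [-0.2541 -1.0893 -2.3231]
```

Call:
{"api": "send_rows", "payload": {
  "motion": [
    {"hand": -1,"slide": [0,-1,-1.5],"spin": 0},
    {"hand": -1,"slide": [0,-1,-1.5],"spin": 0}
  ]
}}

```text
time: 15.25
tool_pos: [0.6203, -0.1541, 0.0289]
tool_rot: [2.496, 1.556, -0.792]
contact_force: [-9.2, -4.0, 7.2]
opening: 0.0841
```

```bash
python3 chk.py c10 350,300;python3 -c "
from nav import *
to([.6228,-.1534,.0292],-8.35)"
```

```text
t 15.30 tcp [ 0.6203 -0.1541  0.0289] F [-8.9902 -5.2859  8.2557] open 0.0842 ytool [-0.1463 -0.9892  0.0087] yaw_y(deg) -98.41 q [-0.3603  0.7398  1.4212 -0.0074  0.9678  1.3614]
seat disp mm [ -45.2808 -307.188   -81.1123]
t 15.30 tcp [ 0.6203 -0.1541  0.0289] F [-8.9902 -5.2859  8.2557] open 0.0842 ytool [-0.1463 -0.9892  0.0087] yaw_y(deg) -98.41 q [-0.3603  0.7398  1.4212 -0.0074  0.9678  1.3614]
slide mm [-0.312  -1.0948 -2.3218]
world turn rad 0.0011 -> spin about tool x (down) -0.0011
slide mm after spin [-0.312  -1.0923 -2.323 ]
```

View pics/c10.png

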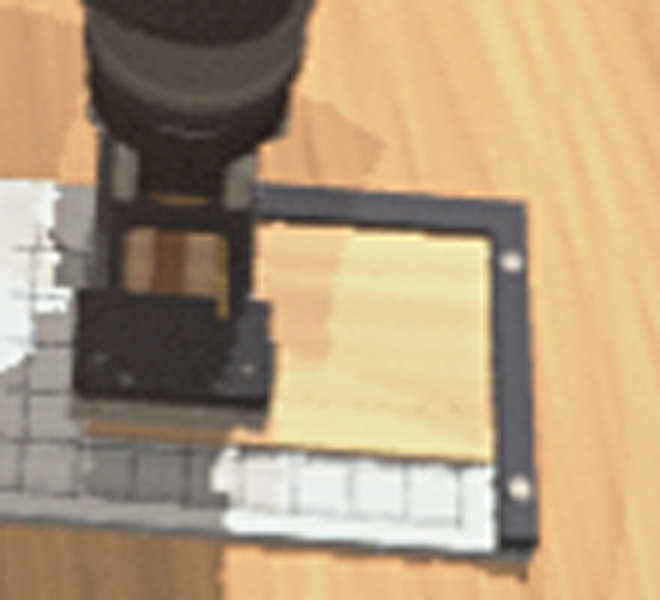

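The lid is snug against both stops: pushing further didn't move it and the reaction force was 7–9 N. I'll relax, release and rise.

Call:
{"api": "send_rows", "payload": {
  "motion": [
    {"hand": -1,"slide": [0,0,0],"spin": 0},
    {"hand": -1,"slide": [0,0,0],"spin": 0},
    {"hand": 1,"slide": [0,0,0],"spin": 0},
    {"hand": 1,"slide": [0,0,0],"spin": 0},
    {"hand": 1,"slide": [0,0,0],"spin": 0},
    {"hand": 1,"slide": [0,0,0],"spin": 0}
  ],
  "grip_force": 5
}}

```text
time: 15.9
tool_pos: [0.6209, -0.1531, 0.0276]
tool_rot: [2.549, 1.557, -0.739]
contact_force: [0.5, -0.9, 0.0]
opening: 0.0919
```

```bash
python3 chk.py c11 350,300
```

```text
t 15.95 tcp [ 0.6208 -0.1531  0.0275] F [ 0.2921  1.0622 -0.437 ] open 0.0920 ytool [-0.1462 -0.9892  0.0075] yaw_y(deg) -98.41 q [-0.359   0.742   1.421  -0.006   0.9663  1.3619]
seat disp mm [ -45.4753 -306.1054  -82.5102]
```

View pics/c11.png

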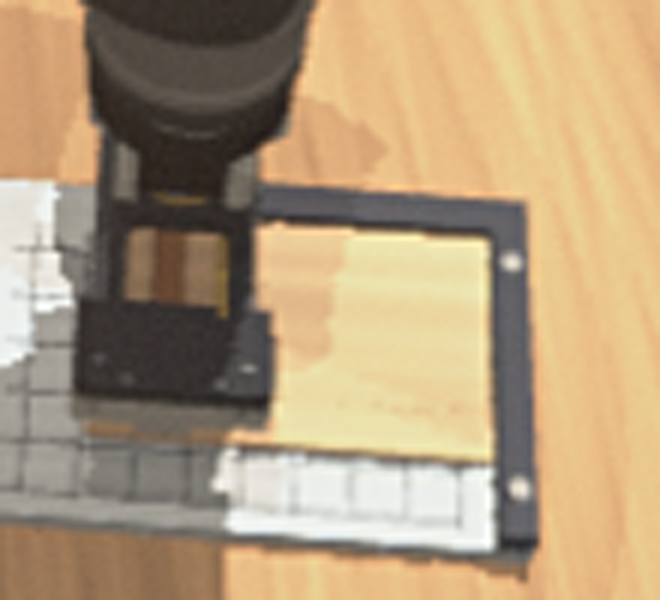

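Call:
{"api": "send_rows", "payload": {
  "motion": [
    {"hand": 1,"slide": [-4,0,0],"spin": 0},
    {"hand": 1,"slide": [-8,0,0],"spin": 0},
    {"hand": 1,"slide": [-12,0,0],"spin": 0},
    {"hand": 1,"slide": [-20,0,0],"spin": 0},
    {"hand": 1,"slide": [-30,0,0],"spin": 0},
    {"hand": 1,"slide": [-40,0,0],"spin": 0},
    {"hand": 1,"slide": [-40,0,0],"spin": 0},
    {"hand": 1,"slide": [-20,0,0],"spin": 0}
  ]
}}

```text
time: 16.75
tool_pos: [0.6177, -0.1509, 0.2105]
tool_rot: [2.438, 1.561, -0.85]
contact_force: [0.4, 0.3, 0.7]
opening: 0.0916
```

Call:
{"api": "send_rows", "payload": {
  "motion": [
    {"hand": 1,"slide": [0,0,20],"spin": 0},
    {"hand": 1,"slide": [0,0,30],"spin": 0},
    {"hand": 1,"slide": [0,0,30],"spin": 0},
    {"hand": 1,"slide": [0,0,30],"spin": 0},
    {"hand": 1,"slide": [0,0,20],"spin": 0},
    {"hand": 1,"slide": [0,0,0],"spin": 0}
  ]
}}

```text
time: 17.35
tool_pos: [0.487, -0.1318, 0.2211]
tool_rot: [2.753, 1.541, -0.535]
contact_force: [-0.2, -0.8, 1.0]
opening: 0.0916
```

Run:
```python
from cell import vision
from nav import *
import cv2,pickle
status()
for n in("side","top"):
    p=vision.read_camera(n); pickle.dump(p,open(f"{n}F.pkl","wb")); cv2.imwrite(f"pics/{n}F.png",p["pixels"])
    x0,y0=(335,315) if n=="side" else (365,130)
    cv2.imwrite(f"pics/{n}Fj.png",cv2.resize(p["pixels"][y0:y0+110,x0:x0+115],None,fx=5,fy=5,interpolation=cv2.INTER_CUBIC))
```

```text
t 17.35 tcp [ 0.487  -0.1318  0.2211] F [-0.1668 -0.8221  0.9755] open 0.0916 ytool [-0.1459 -0.9892  0.0114] yaw_y(deg) -98.39 q [-0.414   0.2929  1.6124 -0.0039  1.2066  1.3044]
```

View pics/sideFj.png

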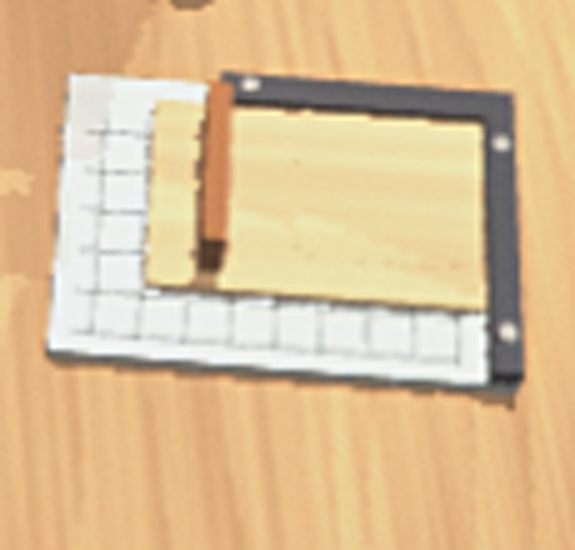

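View pics/topF.png

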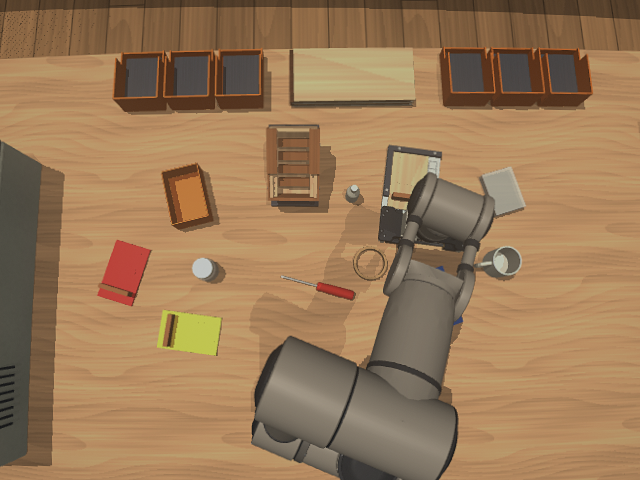

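The side crop shows the lid flat on the plate, batten at crop (215,175) on the side away from the back stop. The far edge meets the back stop at crop (485,210) and the long edge meets the side stop at crop (350,115). A numeric check comes before handing in.

Run:
```python
import pickle
from h import *
np.set_printoptions(precision=4,suppress=True)
p=pickle.load(open("sideF.pkl","rb")); w=cloud(p)
J=np.array([.6723,-.1607,0]);yaw=np.radians(-8.35);X=np.array([np.cos(yaw),np.sin(yaw),0]);Y=np.array([-np.sin(yaw),np.cos(yaw),0])
d=w-J; s=np.dstack([d@X,d@Y,d[...,2]])*1000
hsv=cv2.cvtColor(p["pixels"],cv2.COLOR_BGR2HSV)
m=(hsv[...,1]>60)&(hsv[...,2]>150)&(abs(s[...,0]+2)<83)&(abs(s[...,1])<55)&(s[...,2]>8)&(s[...,2]<30)
k,l,st,_=cv2.connectedComponentsWithStats(m.astype(np.uint8)); m=l==(1+st[1:,4].argmax()); q=s[m]
A=np.c_[q[:,:2],np.ones(len(q))];k=np.linalg.lstsq(A,q[:,2],rcond=None)[0]
print("tilt deg",np.degrees(np.arctan(k[:2])),"top z at centre",k[2],"x",np.percentile(q[:,0],[.5,99.5]),"y",np.percentile(q[:,1],[.5,99.5]),len(q))
# edges: far edge (x) vs y, and -y edge vs x
f=[(c,np.percentile(q[abs(q[:,1]-c)<3][:,0],99)) for c in range(-40,41,8)]; e=[(c,np.percentile(q[abs(q[:,0]-c)<3][:,1],1)) for c in range(-30,71,10)]
f,e=np.array(f),np.array(e); print("far edge slope deg",np.degrees(np.polyfit(*f.T,1)[0]),f[:,1].mean()," -y edge slope",np.degrees(np.polyfit(*e.T,1)[0]),e[:,1].mean())
from h import *
a=pickle.load(open("side1.pkl","rb"))["pixels"].astype(int);b=p["pixels"].astype(int)
for nme,(u,v) in dict(cleaner=(377,297),tape=(303,321),driver=(277,285),bin=(360,176),jar=(294,191),blanks=(400,462),mug=(304,454)).items():
    print(nme,np.abs(a-b)[max(0,v-15):v+15,u-15:u+15].mean().round(1))
```

```text
tilt deg [-0.0312  0.0093] top z at centre 18.503635594781866 x [-80.0086  79.5316] y [-50.7006  50.1124] 2291
far edge slope deg 0.9561192100297371 78.50126813676276  -y edge slope -0.2744865555332457 -49.275793672815446
cleaner 8.7
tape 23.4
driver 7.5
bin 7.3
jar 30.7
blanks 13.6
mug 8.9
```

```bash
python3 -c "
from cell import job
print(job.hand_in())"
```

```text
the job is handed in; nothing more can be done
None
```

I lifted the lid's low end over the lip, slid it out and lowered it onto the jig's plate while still gripped. I pushed it against both stops, let go and handed the job in at about 17.5 s of the 51 s allowed.

- **Removal:** I gripped the batten by its two ends. The front end cleared the roughly 10 mm lip by about 2.5 mm. Wrist force stayed under about 2 N at every reading while the lid was in the box.
- **Snug against the stops:** Pushing harder no longer moved the lid, with about 9 N against the back stop and 5 N against the side stop. After release the camera put it within about 1.5 mm of the target in x and y.
- **Flat and parallel:** Measured tilt was under 0.1°. The two edge fits put it within about 1° and 0.3° of parallel to the jig.
- **Height:** The panel top read 18.5 mm, against an expected 18 mm.
- **Released:** The gripper was open and about 0.2 m above the table, drawn back from the jig.

**Bystanders:** By eye, none shows as moved in the final top view. The pixel comparison in the side view read higher at the tape and the jar. I put that down to the arm and its shadow, but did not measure their positions separately.

**Disagreement:** The robot's stop position differed from the camera estimate by about 2.3 mm towards the back stop and 1.1 mm towards the side stop. That is about the stated 2 mm calibration error, so I went by contact with the stops.

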